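# Unload the vacuum drying pot into the saw holder

## Task

Turn the red vent tap on the vacuum pot's lid fully open to let the air in before you lift the lid, then lift the lid off by its black knob and lay it, knob up, in the empty cream tray. Stand every resin shell block from the pot in a pocket of its own in the aluminium saw holder, fully home, and swing that pocket's green lever fully shut over it. When all are locked in, put the lid back squarely on the pot and only then turn the tap fully closed; do not disturb the amber dropper bottle and the glass dish.

Things in the scene. Friction and masses are not known exactly. Their poses are not given: they have to be found in the camera images.
- tap (a joint): Vent tap on top of the lid, turning about a vertical axis 64 mm from the lid's axis; angle in rad: 0 closed, 1.4 fully open (its stops). It opens anticlockwise seen from above, and stays where it is left (friction 0.04 N m). It must be open whenever the lid is off.
- tap_grip (a point): Middle of the tap's red bar handle, on the turning axis: bar 46 mm long (its own x axis), 10 mm thick (y), 24 mm tall (z, up), the point half-way up, 26 mm above the lid's top face. The bar's x axis points away from the lid's axis when closed and turns with the tap. The bar is held on a 26 mm wide brass boss 12 mm high.
- lid_grip (a point): Point on the lid's axis, 22 mm above the lid's top face, about half-way up its black round knob, a plain upright cylinder 28 mm across and 46 mm tall. This point is 34 mm above pot_mouth when the lid is seated, and 42 mm above tray_in when it lies in the tray. z axis up.
- lid: The clear round lid: plate 200 mm across, 12 mm thick, with a stepped locating lip 8 mm deep under it (174 mm wide, its lower half 166 mm) that drops into the pot's 188 mm mouth; 0.57 kg with tap. Origin at the centre of the lip's underside. Its x axis points to the tap; a round gauge, 40 mm across and 20 mm high, stands on the opposite side, 64 mm from the axis.
- pot_mouth (a point): Centre of the rim of the fixed steel vacuum pot, 100 mm above the bench; pot 196 mm outside, 188 mm inside. Inside, the blocks stand on a fixed flat plate 60 mm below this point, within a raised edge 136 mm across inside, 4 mm thick, 12 mm high. z axis up.
- tray_in (a point): Centre of the inner floor of the empty square cream tray (fixed, 236 mm outside, 226 mm inside, walls 12 mm high, 5 mm thick): where the lid is laid.
- block0_c (a point): Centre of a resin block with a dark shell on top: 42 mm long (its x axis), 34 mm wide (y), 40 mm tall (z, up), about 70 g; the dark shell bulges about 2 mm above the top face. Two or three of the blocks are present; they start in the pot, under the lid.
- block1_c (a point): Centre of a resin block with a dark shell on top: 42 mm long (its x axis), 34 mm wide (y), 40 mm tall (z, up), about 70 g; the dark shell bulges about 2 mm above the top face. Two or three of the blocks are present; they start in the pot, under the lid.
- block2_c (a point): Centre of a resin block with a dark shell on top: 42 mm long (its x axis), 34 mm wide (y), 40 mm tall (z, up), about 70 g; the dark shell bulges about 2 mm above the top face. Two or three of the blocks are present; they start in the pot, under the lid.
- pocket0 (a point): Centre of the floor of a pocket in the saw holder (fixed aluminium block 120 x 220 x 30 mm): pocket 46 mm along its x axis, 38 mm along y, 14 mm deep, floor 16 mm above the bench; a block stands in it with its length along x, either way round, its centre then 20 mm above this point. The three pockets lie 70 mm apart along y. Each pocket's lever turns on a post 38 mm from this point along +x, and its arm passes 3 mm over a seated block.
- pocket1 (a point): Centre of the floor of a pocket in the saw holder (fixed aluminium block 120 x 220 x 30 mm): pocket 46 mm along its x axis, 38 mm along y, 14 mm deep, floor 16 mm above the bench; a block stands in it with its length along x, either way round, its centre then 20 mm above this point. The three pockets lie 70 mm apart along y. Each pocket's lever turns on a post 38 mm from this point along +x, and its arm passes 3 mm over a seated block.
- pocket2 (a point): Centre of the floor of a pocket in the saw holder (fixed aluminium block 120 x 220 x 30 mm): pocket 46 mm along its x axis, 38 mm along y, 14 mm deep, floor 16 mm above the bench; a block stands in it with its length along x, either way round, its centre then 20 mm above this point. The three pockets lie 70 mm apart along y. Each pocket's lever turns on a post 38 mm from this point along +x, and its arm passes 3 mm over a seated block.
- lever0 (a joint): Green locking lever of pocket0, on a vertical pivot; angle in rad: 0 fully open (arm pointing sideways and away from the pocket), 1.87 fully shut (its stop; arm pointing along the holder's -x, over the pocket). It shuts anticlockwise seen from above and stays where left (friction 0.03 N m).
- lever1 (a joint): Green locking lever of pocket1, on a vertical pivot; angle in rad: 0 fully open (arm pointing sideways and away from the pocket), 1.87 fully shut (its stop; arm pointing along the holder's -x, over the pocket). It shuts anticlockwise seen from above and stays where left (friction 0.03 N m).
- lever2 (a joint): Green locking lever of pocket2, on a vertical pivot; angle in rad: 0 fully open (arm pointing sideways and away from the pocket), 1.87 fully shut (its stop; arm pointing along the holder's -x, over the pocket). It shuts anticlockwise seen from above and stays where left (friction 0.03 N m).
- lever0_peg (a point): Upright round green peg at the end of lever0: 12 mm across, 30 mm tall, standing on the 7 mm thick, 14 mm wide arm; the point is on the peg's axis 13 mm below its top, 83 mm above the bench, 38 mm from the pivot axis.
- lever1_peg (a point): Upright round green peg at the end of lever1: 12 mm across, 30 mm tall, standing on the 7 mm thick, 14 mm wide arm; the point is on the peg's axis 13 mm below its top, 83 mm above the bench, 38 mm from the pivot axis.
- lever2_peg (a point): Upright round green peg at the end of lever2: 12 mm across, 30 mm tall, standing on the 7 mm thick, 14 mm wide arm; the point is on the peg's axis 13 mm below its top, 83 mm above the bench, 38 mm from the pivot axis.
- dropper: Bystander: amber dropper bottle 34 mm across, 85 mm tall; origin under its centre.
- dish: Bystander: shallow glass dish 86 mm across; origin under its centre.
There are look-alikes about, which are no part of the job. Several things have the shape of the lid; the one meant has the colours described above.

How it is judged (in metres and radians):
On the way, in this order (a step that is already met when the one before it is completed fails the run):
1. the vent tap is turned fully open with the lid still on the pot (value of joint tap above 1.2 rad and horizontal distance between lid_grip and pot_mouth below 0.008 m and z of lid_grip in the frame of pot_mouth between 0.03 and 0.038 m and angle between lid_grip's own z axis and vertical below 0.06 rad), for 0.2 s.
2. the lid lies flat, knob up, in the cream tray (horizontal distance between lid_grip and tray_in below 0.03 m and z of lid_grip in the frame of tray_in between 0.036 and 0.048 m and angle between lid_grip's own z axis and vertical below 0.06 rad), for 0.3 s.
3. every block stands fully home in a pocket with that pocket's lever shut (((horizontal distance between block0_c and pocket0 below 0.005 m and z of block0_c in the frame of pocket0 between 0.017 and 0.023 m and angle between block0_c's own z axis and vertical below 0.1 rad and value of joint lever0 above 1.7 rad) or (horizontal distance between block0_c and pocket1 below 0.005 m and z of block0_c in the frame of pocket1 between 0.017 and 0.023 m and angle between block0_c's own z axis and vertical below 0.1 rad and value of joint lever1 above 1.7 rad) or (horizontal distance between block0_c and pocket2 below 0.005 m and z of block0_c in the frame of pocket2 between 0.017 and 0.023 m and angle between block0_c's own z axis and vertical below 0.1 rad and value of joint lever2 above 1.7 rad)) and ((horizontal distance between block1_c and pocket0 below 0.005 m and z of block1_c in the frame of pocket0 between 0.017 and 0.023 m and angle between block1_c's own z axis and vertical below 0.1 rad and value of joint lever0 above 1.7 rad) or (horizontal distance between block1_c and pocket1 below 0.005 m and z of block1_c in the frame of pocket1 between 0.017 and 0.023 m and angle between block1_c's own z axis and vertical below 0.1 rad and value of joint lever1 above 1.7 rad) or (horizontal distance between block1_c and pocket2 below 0.005 m and z of block1_c in the frame of pocket2 between 0.017 and 0.023 m and angle between block1_c's own z axis and vertical below 0.1 rad and value of joint lever2 above 1.7 rad)) and ((horizontal distance between block2_c and pocket0 below 0.005 m and z of block2_c in the frame of pocket0 between 0.017 and 0.023 m and angle between block2_c's own z axis and vertical below 0.1 rad and value of joint lever0 above 1.7 rad) or (horizontal distance between block2_c and pocket1 below 0.005 m and z of block2_c in the frame of pocket1 between 0.017 and 0.023 m and angle between block2_c's own z axis and vertical below 0.1 rad and value of joint lever1 above 1.7 rad) or (horizontal distance between block2_c and pocket2 below 0.005 m and z of block2_c in the frame of pocket2 between 0.017 and 0.023 m and angle between block2_c's own z axis and vertical below 0.1 rad and value of joint lever2 above 1.7 rad))), for 0.3 s.
4. the lid is back, seated on the pot, with the tap still open (horizontal distance between lid_grip and pot_mouth below 0.008 m and z of lid_grip in the frame of pot_mouth between 0.03 and 0.038 m and angle between lid_grip's own z axis and vertical below 0.06 rad and value of joint tap above 1 rad), for 0.3 s.
5. the tap is turned fully closed (value of joint tap below 0.2 rad and horizontal distance between lid_grip and pot_mouth below 0.008 m and z of lid_grip in the frame of pot_mouth between 0.03 and 0.038 m and angle between lid_grip's own z axis and vertical below 0.06 rad), for 0.2 s.
At the end, for the whole second after the job is handed in: Every block stands upright in its own pocket (within 5 mm of the axis, 3 mm of seated height), that pocket's lever shut (over 1.7 rad); the lid is seated level on the pot (within 8 mm sideways, 4 mm in height), the tap closed (under 0.2 rad). Levers of empty pockets may be either way (all of step 3 and all of step 5); the robot touches nothing.
It fails at once if the lid is raised from the pot while its vent tap is not open (value of joint tap below 1 rad and z of lid_grip in the frame of pot_mouth above 0.044 m).
It fails at once if the dropper bottle or the dish is moved by more than 40 mm (distance of any of dropper, dish from where it was at the start of the episode above 0.04 m).
Of block0, block1, block2 only 2 to 3 are there at a start; the rules pass over those that are not, and their reading is None.
At some moment in a run one of block0, block1, block2 may be knocked a few centimetres aside while the robot is not near it.
It also fails if it takes over 210 s, if anything falls off the work surface, if the arm or the gripper's body presses on something with over 40 N, if the wrist force passes 120 N, or if a joint passes its speed limit or range.

## Robot

A 6-joint arm with a two-finger parallel gripper is mounted at the origin on the work surface. World frame = base frame: x ahead of the robot, y to its left, z up, the work surface at z = 0. Lengths are in mm, angles in rad, forces in N, time in s.
With the tool pointing down it reaches from about 300 to 775 mm from the base axis. Payload 14.6 kg.
Tool frame: the origin (TCP) lies at the very end of the fingers, on their centre line; the grasp point (between the pads) lies 19 mm behind it; z points along the fingers, y is the line along which they close (so a half turn about z gives the same grasp; the last joint's range is limited). The gripper opens to 94 mm and grips with 3 to 60 N. Pads are 16 mm wide; open, the fingers measure 119 mm over their backs; the gripper's body (75 mm by 177 mm) begins 78 mm behind the grasp point.
Start: joints at [-1.391, 0.3, 1.521, -0, 1.321, -0.067], TCP at [134.36, -533.326, 205.446] pointing down, gripper open.
Joint ranges: [-3.03, 3.03], [-0.79, 2.21], [0.23, 2.52], [-1.04, 4.18], [0, 3.07], [-2.55, 2.55]. Speed limits (rad/s): [2.22, 2.22, 2.57, 3.14, 3.14, 3.14].

## Interface

Orientations are given as [roll, pitch, yaw] about the fixed x, y, z axes, in that order (R = Rz(yaw) Ry(pitch) Rx(roll)).
In Python, from cell import manip, camera, get_calibration gives the robot as it stands. The module is installed in compiled form; this text tells all that it offers.
- The arm moves only by the tool jog_arm, never from a script. Its argument "plan" is one flat list of numbers, 6 for each row, row after row: the shift along the world's x, y, z in m, then the turn, a rotation vector about the world's x, y, z in degrees. A call has 1 to 20 rows; each row is the pose to reach, as a shift and turn from the pose commanded when the call began; what a row does not reach only later rows make up. A row lasts 1/10 s, in which the tool goes at most 50 mm and 8.59 degrees, less where a joint would pass 70% of its speed; a pose out of reach is approached as far as the arm can. A call with a gripper value outside its range is refused whole. "claw" is the finger opening in m, from 0 to 0.094, set as the call begins (left out, the last holds). The fingers move at their own pace and stop on an object; "force" is the grip in N (left out, the last holds). Time passes only in rows, so rows that repeat a pose let the fingers close. It gives the time, the measured TCP pose, the force, the opening and the grip force at its end, in the units of the state.
- manip.read_state(): the state, without advancing time (a new reading comes with each control period).
- camera(name): name is "scene" or "side" or "wrist"; returns (picture, depth): 384x512x3 uint8, red, green, blue; 384x512 float32, mm along the optical axis (not along the pixel's ray), 0 where there is no reading.
- get_calibration(name): a dict with "fx", "fy", "cx", "cy" (pixels), "origin" and "attitude" of the camera in the world. Camera axes: x right, y down, z forward; pixel columns grow to the right and rows downward; lengths in mm; the calibration is good to about 2 mm. A picture is of the moment at which its call begins: read the wrist's pose just before it. get_calibration takes no time and is no camera call; for the wrist camera it gives the pose at the moment of the call.
- manip.sign_off(): hands the job in; it is judged then, once.
The state is a dict: "clock": time; "joints": joint angles; "qd": joint speeds; "effort": joint torques, N m; "eef_pos": TCP position; "eef_rot": TCP orientation; "wrist_force": force on the tool from outside, world axes, zero at the start; "moment": the same for the moment, N m; "finger_gap": finger opening in mm; "finger_force": force on a finger pad.
Only numpy, scipy, OpenCV 4.12 (cv2) and the standard library are available. Lean on these libraries where they do the work, as an engineer would, in place of code of your own. Each camera call takes 0.05 s, during which the arm holds its last target. There are 200 camera calls.

## Working session

There is one attempt and no reset: what is moved stays moved. The work goes in short steps, Python scripts to look and compute and a tool call to move; the robot and the scene stay as the last step left them, time stands still between calls to the robot, and variables do not carry over. Pictures are saved under pics/ and viewed, at most 14 in all, crops included, and the job is handed in when it is done.

Besides the shell and the picture viewer there is one more tool, called after "Call:" as a command line: name --argument value ..., lists and objects as JSON in quotes. jog_arm: Moves the arm, as the interface text tells. Its arguments: {"type":"object","properties":{"plan":{"type":"array"},"claw":{"type":"number"},"force":{"type":"number"}},"required":["plan"]}

```bash
mkdir -p pics; cat > h.py <<'E'
import numpy as np, cv2
from cell import manip, camera, get_calibration
from scipy.spatial.transform import Rotation as R
def cal(n):
    c=get_calibration(n); return c
def rot(c):
    a=np.array(c["attitude"],float)
    return a if a.shape==(3,3) else R.from_euler('xyz',a).as_matrix()
def pts(c,d):
    v,u=np.mgrid[:d.shape[0],:d.shape[1]]
    p=np.stack([(u-c["cx"])/c["fx"]*d,(v-c["cy"])/c["fy"]*d,d],-1)
    return p@rot(c).T+np.array(c["origin"])
def look(n):
    c=cal(n); im,d=camera(n); return c,im,d,pts(c,d)
def save(im,f): cv2.imwrite('pics/'+f,im[...,::-1])
def ray(c,u,v,z):
    r=rot(c)@np.array([(u-c["cx"])/c["fx"],(v-c["cy"])/c["fy"],1]); o=np.array(c["origin"])
    return o+r*(z-o[2])/r[2]
E
python3 - <<'E'
from h import *
for n in ("scene","side"):
    c,im,d,P=look(n); print(n,c)
    save(im,n+"0.png"); np.savez(n+"0.npz",im=im,d=d,P=P)
print(get_calibration("wrist"));print(manip.read_state())
E
```

```text
scene {'fx': 461.5975820399872, 'fy': 461.5975820399872, 'cx': 251.94867931840363, 'cy': 190.26119849887513, 'origin': array([1614.51985929,  629.08643947, 1006.29997893]), 'attitude': array([-2.17824018,  0.00544833,  2.09459578])}
side {'fx': 434.42079888063876, 'fy': 434.42079888063876, 'cx': 252.68030249147546, 'cy': 188.29291415136706, 'origin': array([ -334.05944161, -1028.11067067,   971.13358723]), 'attitude': array([-2.15043369, -0.01487692, -0.69565089])}
{'fx': 326.3213687132297, 'fy': 326.3213687132297, 'cx': 255.3225704646391, 'cy': 195.14256400693884, 'origin': array([ 197.21879271, -516.16385851,  384.40461347]), 'attitude': array([ 2.91457640e+00,  2.11399901e-03, -1.32359027e+00])}
{'clock': 0.1, 'joints': array([-1.39062777e+00,  3.00405775e-01,  1.52153974e+00,  9.66504387e-06,
        1.32067620e+00, -6.65874852e-02]), 'qd': array([-0.00090581, -0.00142581, -0.00046582, -0.00156524,  0.00068699,
        0.00155852]), 'effort': array([ 2.07004960e-03, -5.32642722e+01, -3.53283191e+01,  7.09267915e-02,
        2.35034258e-02, -7.09016649e-05]), 'eef_pos': array([ 134.30627827, -533.1040588 ,  204.93964319]), 'eef_rot': array([-3.14056649e+00, -7.78131450e-05,  2.46753602e-01]), 'wrist_force': array([ 0.63299026, -0.04737866, -0.92601772]), 'moment': array([0.01342743, 0.03531687, 0.00030245]), 'finger_force': 0.0, 'finger_gap': 93.73852472040912}
```

View pics/scene0.png

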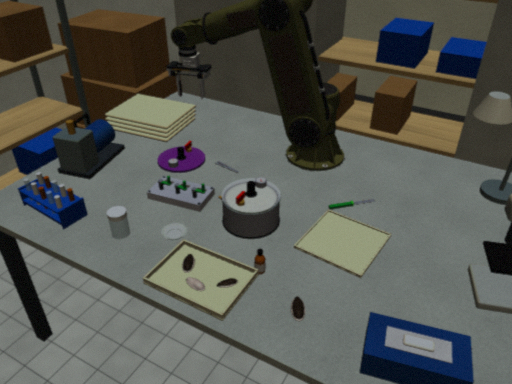

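View pics/side0.png

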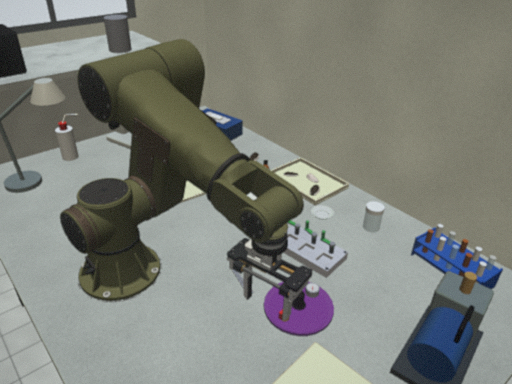

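The scene view shows the pot with the clear lid at about (251,205): knob (251,188), red tap (241,198), gauge (261,182). Two things have the lid's shape: this clear one, and the purple disc at (181,159) lying on the bench. The clear one fits because it sits on the pot. The empty tray is at (343,242); the other tray, at (200,277), holds shells. The holder is at (181,192), the dish at (174,231) and the dropper at (260,262). The side view shows the holder at (315,245), with the arm hiding the pot.

```bash
python3 - <<'E'
from h import *
z=np.load("scene0.npz"); im,P=z["im"],z["P"]; c=cal("scene")
save(cv2.resize(im[140:300,130:400],None,fx=2.9,fy=2.9,interpolation=cv2.INTER_CUBIC),"crop0.png")
hsv=cv2.cvtColor(im,cv2.COLOR_RGB2HSV)
for n,lo,hi,b in (("red",(0,140,80),(8,255,255),(220,180,265,215)),("red2",(172,140,80),(180,255,255),(220,180,265,215)),("green",(45,80,30),(85,255,255),(145,165,220,212)),("cream",(20,30,120),(35,150,255),(290,205,395,275))):
    m=cv2.inRange(hsv,lo,hi); k=np.zeros_like(m); k[b[1]:b[3],b[0]:b[2]]=1; m=m*k
    nc,l,s,ce=cv2.connectedComponentsWithStats(m)
    for i in range(1,nc):
        if s[i,4]>8: q=P[l==i]; print(n,s[i],ce[i].round(1),np.median(q,0).round(0),q.min(0).round(),q.max(0).round())
# lid plate top / knob
x=P[175:240,215:290].reshape(-1,3)
for lo,hi in ((105,120),(140,165)):
    q=x[(x[:,2]>lo)&(x[:,2]<hi)]; print(lo,len(q),q.min(0).round(),q.max(0).round(),np.median(q,0).round())
x=P[165:215,140:222].reshape(-1,3); q=x[(x[:,2]>24)&(x[:,2]<36)]
print("holder",cv2.minAreaRect(q[:,:2].astype(np.float32)),np.median(q[:,2]))
for n,(u,v) in dict(drop=(260,262),dish=(174,231),purple=(181,159)).items(): print(n,P[v,u].round())
E
```

```text
red [237 191   8   8  27] [240.1 194.4] [583. -14. 148.] [564. -21. 141.] [608. -11. 150.]
green [161 176  10   9  45] [166.5 180.9] [ 557. -343.   66.] [ 439. -441.   -2.] [ 570. -334.   96.]
green [177 180  10  10  50] [182.3 185.6] [ 553. -273.   66.] [ 433. -370.   -2.] [ 561. -265.   97.]
green [194 184  11   9  47] [200.1 189.1] [ 538. -207.   66.] [ 472. -270.   15.] [ 548. -197.   97.]
cream [317 211  15  20  61] [324.3 220.4] [413. 206.   4.] [353. 195.  -1.] [449. 249.  12.]
cream [324 215  11   9  25] [329.  219.4] [390. 222.   4.] [361. 210.  -1.] [412. 249.  10.]
cream [336 217   9  12  35] [339.7 222.3] [387. 262.   2.] [355. 250.  -4.] [1615.  629. 1006.]
cream [345 218   6  12  22] [347.1 224.4] [390. 290.   3.] [351. 270.  -1.] [410. 304.   6.]
cream [350 219   7   5  13] [353.  221.3] [360. 303.   4.] [352. 289.  -1.] [368. 312.  11.]
cream [295 227  96  48 568] [341.3 253.1] [544. 344.   4.] [362. 180.  -3.] [1615.  629. 1006.]
cream [314 226   7  11  21] [317. 231.] [464. 212.   3.] [441. 205.  -1.] [491. 226.   8.]
cream [333 227  11   6  18] [338.1 229.6] [428. 
[... 694 characters left out ...]
 6.]
cream [347 241   5   9  19] [348.6 244.5] [480. 331.   3.] [462. 322.  -3.] [505. 337.   6.]
cream [327 243  10   6  17] [331.9 246.2] [518. 288.   4.] [495. 273.   1.] [528. 295.   7.]
cream [353 244   6   5  11] [354.8 245.8] [475. 350.   3.] [465. 342.   0.] [492. 357.   6.]
cream [361 247  14  11  36] [366.8 251.6] [483. 393.   3.] [459. 377.  -3.] [515. 411.   8.]
105 1369 [ 425. -113.  105.] [626.  87. 120.] [535.   3. 110.]
140 107 [510. -27. 140.] [611.   0. 160.] [534. -13. 148.]
holder ((489.2638854980469, -338.00408935546875), (214.47413635253906, 265.2940979003906), 6.49437141418457) 28.114849104811583
drop [735. 143.  48.]
dish [ 704. -208.    0.]
purple [ 338. -454.   21.]
```

View pics/crop0.png

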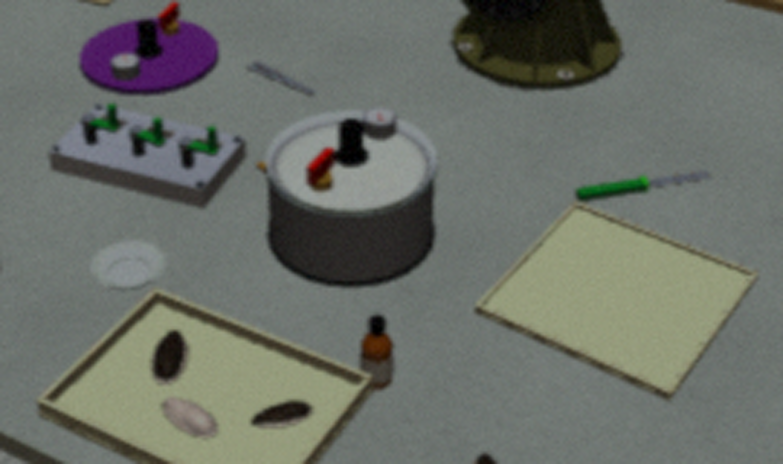

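The crop confirms the meant lid: clear, on the pot, with red tap, black knob and grey gauge. The purple disc at the top left has the same fittings but the wrong colour. I'll go above the pot for a close look.

Call:
jog_arm --plan '[0.05,0.06,0.145,0,0,0,0.05,0.06,0.145,0,0,0,0.366,0.513,0.165,0,0,0,0.366,0.513,0.165,0,0,0,0.366,0.513,0.165,0,0,0,0.366,0.513,0.165,0,0,0,0.366,0.513,0.165,0,0,0,0.366,0.513,0.165,0,0,0,0.366,0.513,0.165,0,0,0,0.366,0.513,0.165,0,0,0,0.366,0.513,0.165,0,0,0,0.366,0.513,0.165,0,0,0,0.366,0.513,0.165,0,0,0,0.366,0.513,0.165,0,0,0,0.366,0.513,0.165,0,0,0,0.366,0.513,0.165,0,0,0,0.366,0.513,0.165,0,0,0,0.366,0.513,0.165,0,0,0,0.366,0.513,0.165,0,0,0]'

```text
clock: 2.0
eef_pos: [500.0, -21.1, 370.6]
eef_rot: [3.141, -0.0, 0.245]
wrist_force: [-0.1, 0.0, -0.2]
finger_gap: 94.0
finger_force: 0.0
```

```bash
python3 - <<'E'
from h import *
c,im,d,P=look("wrist"); save(im,"w1.png"); np.savez("w1.npz",im=im,d=d,P=P)
hsv=cv2.cvtColor(im,cv2.COLOR_RGB2HSV)
m=((hsv[...,0]<8)|(hsv[...,0]>172))&(hsv[...,1]>140)&(hsv[...,2]>60)
nc,l,s,ce=cv2.connectedComponentsWithStats(m.astype(np.uint8))
for i in range(1,nc):
    if s[i,4]>60:
        q=P[l==i]; t=q[(q[:,2]>140)]; print(s[i],ce[i],np.median(q,0),len(t),cv2.minAreaRect(t[:,:2].astype(np.float32)) if len(t)>5 else"")
        print([ray(c,u,v,150)[:2].round(1) for u,v in cv2.boxPoints(cv2.minAreaRect(np.argwhere(l==i)[:,::-1].astype(np.float32)))])
q=P.reshape(-1,3)
k=q[(q[:,2]>105)&(q[:,2]<120)]; print("plate",len(k),np.median(k,0),k.min(0),k.max(0))
b=(hsv[...,2]<60)&(P[...,2]>148)&(P[...,2]<170); print("knob",b.sum(),np.median(P[b],0),P[b].min(0),P[b].max(0))
print(manip.read_state()["eef_pos"])
E
```

```text
[261  85  15  38 288] [267.82638889 103.38888889] [584.76648876 -13.32347947 150.28633111] 288 ((584.0258178710938, -13.057171821594238), (12.728350639343262, 44.20087432861328), 82.98416137695312)
[array([562.3,  -8.8]), array([606.2,  -8.9]), array([606.3, -18. ]), array([562.3, -18.1])]
plate 15634 [527.67343205  -7.58987201 112.28026976] [ 420.22458879 -111.08763377  108.19819371] [619.21789691  87.38328182 119.89350268]
knob 402 [520.83002658 -11.26053933 158.06663255] [507.59843191 -25.010465   148.71873629] [533.69966005   1.84321832 160.37951751]
[500.10491742 -20.9674968  370.63075086]
```

View pics/w1.png

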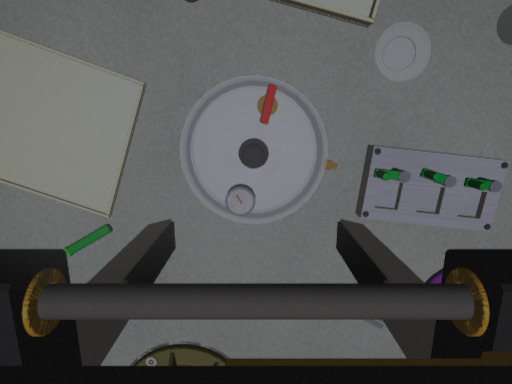

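In the wrist view the clear lid has its knob at (254,153), the red tap bar at (268,103) and the gauge at (240,200). The holder is on the right, with green levers at (392,174), (437,177) and (482,184), and the cream tray is on the left. The tap is at about (584,-13) mm with its bar along x, so it is closed. Its top at z=150 and its 64 mm from the knob match the sizes given.

Call:
jog_arm --claw 0.04 --plan '[0.042,0.004,0,0,0,-8,0.084,0.007,0,0,0,-16,0.084,0.007,-0.05,0,0,-16,0.084,0.007,-0.1,0,0,-16,0.084,0.007,-0.15,0,0,-16,0.084,0.007,-0.19,0,0,-16,0.084,0.007,-0.21,0,0,-16,0.084,0.007,-0.225,0,0,-16,0.084,0.007,-0.235,0,0,-16,0.084,0.007,-0.241,0,0,-16,0.084,0.007,-0.241,0,0,-16,0.084,0.007,-0.241,0,0,-16]'

```text
clock: 3.25
eef_pos: [584.7, -13.4, 130.2]
eef_rot: [3.142, -0.001, -0.033]
wrist_force: [-0.5, -0.8, 0.9]
finger_gap: 39.8
finger_force: 0.0
```

Call:
jog_arm --claw 0.0 --force 25 --plan '[0,0,0,0,0,0,0,0,0,0,0,0,0,0,0,0,0,0,0,0,0,0,0,0,0,0,0,0,0,0,0,0,0,0,0,0]'

```text
clock: 3.85
eef_pos: [584.5, -13.6, 129.7]
eef_rot: [3.141, -0.0, -0.033]
wrist_force: [-0.6, -2.2, 3.1]
finger_gap: 9.9
finger_force: 24.9
```

Call:
jog_arm --plan '[0,0,0,0,0,5,0,0,0,0,0,10,0,0,0,0,0,15,0,0,0,0,0,20,0,0,0,0,0,25,0,0,0,0,0,30,0,0,0,0,0,35,0,0,0,0,0,40,0,0,0,0,0,45,0,0,0,0,0,50,0,0,0,0,0,55,0,0,0,0,0,60,0,0,0,0,0,65,0,0,0,0,0,70,0,0,0,0,0,74,0,0,0,0,0,77,0,0,0,0,0,79,0,0,0,0,0,80,0,0,0,0,0,80,0,0,0,0,0,80]'

```text
clock: 5.85
eef_pos: [584.3, -13.4, 129.6]
eef_rot: [3.142, 0.0, 1.363]
wrist_force: [-2.1, -1.5, 3.9]
finger_gap: 9.5
finger_force: 24.9
```

Call:
jog_arm --claw 0.03 --plan '[0,0,0,0,0,0,0,0,0,0,0,0,0,0,0,0,0,0,0,0,0.03,0,0,0,0,0,0.08,0,0,0,0,0,0.13,0,0,0,0,0,0.18,0,0,0,-0.06,0,0.2,0,0,-8,-0.064,0,0.2,0,0,-16,-0.064,0,0.2,0,0,-24,-0.064,0,0.2,0,0,-32,-0.064,0,0.2,0,0,-40,-0.064,0,0.2,0,0,-48,-0.064,0,0.2,0,0,-56,-0.064,0,0.2,0,0,-64,-0.064,0,0.2,0,0,-64]'

```text
clock: 7.45
eef_pos: [520.4, -13.3, 329.4]
eef_rot: [-3.142, -0.0, 0.244]
wrist_force: [0.2, -0.2, 0.2]
finger_gap: 29.6
finger_force: 0.0
```

```bash
cat > lid.py <<'E'
from h import *
def lid(f):
    c,im,d,P=look("wrist"); save(im,f); np.savez(f[:-4]+".npz",im=im,d=d,P=P)
    hsv=cv2.cvtColor(im,cv2.COLOR_RGB2HSV)
    m=((hsv[...,0]<8)|(hsv[...,0]>172))&(hsv[...,1]>140)&(hsv[...,2]>60)
    nc,l,s,ce=cv2.connectedComponentsWithStats(m.astype(np.uint8))
    for i in range(1,nc):
        if s[i,4]>100:
            q=P[l==i]; q=q[q[:,2]>q[:,2].max()-8][:,:2]; e=np.linalg.svd(q-q.mean(0))[2][0]
            print("red",s[i],np.median(P[l==i],0).round(1),"bar deg",np.degrees(np.arctan2(e[1],e[0])))
    return c,im,d,P,hsv
E
python3 - <<'E'
from lid import *
c,im,d,P,hsv=lid("w2.png")
b=(hsv[...,2]<60)&(P[...,2]>148)&(P[...,2]<170); print("knob",b.sum(),np.median(P[b],0),P[b].min(0),P[b].max(0))
# tray & holder: corners
for n,m in (("tray",cv2.inRange(hsv,(18,25,60),(40,200,255))),):
    pass
s=manip.read_state(); print(s["eef_pos"],s["eef_rot"],s["joints"])
E
```

```text
red [251 111  39  24 343] [584.2 -11.4 150.1] bar deg 0.0
knob 143 [520.4203881  -12.9797624  157.65492906] [508.79368869 -23.5822971  148.32892159] [533.80636111   2.9115095  161.06922993]
[520.37368606 -13.29708775 329.36903847] [-3.14151167e+00  2.90551154e-05  2.49721665e-01] [-9.59511633e-02  1.69662220e-01  1.39757097e+00  6.63502934e-05
  1.57441424e+00  1.22512374e+00]
```

View pics/w2.png

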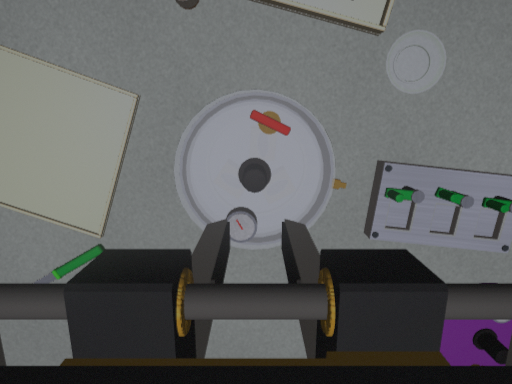

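The tap bar, at (270,123), has turned about 82° and is now crosswise, so it is fully open. Next I'll grip the knob at (254,175) and measure the tray while lifting.

Call:
jog_arm --claw 0.06 --plan '[0,0.001,0,0,0,0,0,0.001,-0.05,0,0,0,0,0.001,-0.1,0,0,0,0,0.001,-0.15,0,0,0,0,0.001,-0.18,0,0,0,0,0.001,-0.2,0,0,0,0,0.001,-0.211,0,0,0,0,0.001,-0.211,0,0,0]'

```text
clock: 8.3
eef_pos: [520.0, -12.2, 117.6]
eef_rot: [-3.141, 0.002, 0.248]
wrist_force: [0.1, -1.0, 0.6]
finger_gap: 60.0
finger_force: 0.0
```

Call:
jog_arm --claw 0.0 --force 40 --plan '[0,0,0,0,0,0,0,0,0,0,0,0,0,0,0,0,0,0,0,0,0,0,0,0,0,0,0,0,0,0,0,0,0,0,0,0,0,0,0,0,0,0]'

```text
clock: 9.0
eef_pos: [520.5, -12.3, 118.9]
eef_rot: [3.141, -0.001, 0.247]
wrist_force: [-1.5, 0.8, 6.3]
finger_gap: 27.5
finger_force: 40.0
```

```bash
python3 - <<'E'
from h import *
for n in ("scene0","w1","w2"):
    z=np.load(n+".npz"); im,P=z["im"],z["P"]; hsv=cv2.cvtColor(im,cv2.COLOR_RGB2HSV)
    m=cv2.inRange(hsv,(18,18,60),(42,255,255))
    ok=(P[...,0]>300)&(P[...,0]<700)&(P[...,1]>150)&(P[...,1]<450)&(P[...,2]>-10)&(P[...,2]<25)
    m=((m>0)&ok).astype(np.uint8); m=cv2.morphologyEx(m,cv2.MORPH_CLOSE,np.ones((5,5)))
    m=cv2.morphologyEx(m,cv2.MORPH_OPEN,np.ones((3,3)))
    nc,l,s,ce=cv2.connectedComponentsWithStats(m); i=1+s[1:,4].argmax()
    q=P[l==i]; q=q[(abs(q[:,2])<25)]; print(n,s[i],cv2.minAreaRect(q[:,:2].astype(np.float32)),q[:,2].mean())
    # holder by height
    ok=(P[...,2]>24)&(P[...,2]<37)&(P[...,0]>420)&(P[...,0]<650)&(P[...,1]<-140)&(P[...,1]>-420)
    m=cv2.morphologyEx(ok.astype(np.uint8),cv2.MORPH_OPEN,np.ones((3,3)))
    nc,l,s,ce=cv2.connectedComponentsWithStats(m); i=1+s[1:,4].argmax(); q=P[l==i]
    print("holder",s[i],cv2.minAreaRect(q[:,:2].astype(np.float32)),np.median(q[:,2]))
E
```

```text
scene0 [ 294  210   97   68 3728] ((463.15216064453125, 303.0845642089844), (247.32513427734375, 264.38525390625), 84.83707427978516) 3.450270468476093
holder [149 185  62  21 568] ((532.2133178710938, -313.2478942871094), (127.74114227294922, 221.07467651367188), 10.124468803405762) 28.186747316139304
w1 [    0    30   145   188 11799] ((470.0701904296875, 304.62921142578125), (230.15794372558594, 236.72122192382812), 84.42115783691406) 6.454792591220565
holder [ 360  146  150   85 6714] ((525.37158203125, -311.9820556640625), (120.40541076660156, 221.15939331054688), 7.8874945640563965) 29.852043378421286
w2 [    0    45   139   193 12303] ((466.30963134765625, 294.2355651855469), (208.75169372558594, 241.89645385742188), 84.51509857177734) 6.388060070278507
holder [ 369  163  143   90 7238] ((524.95947265625, -309.2837829589844), (120.70377349853516, 216.53993225097656), 7.948779106140137) 29.811082162615918
```

Call:
jog_arm --plan '[0,0,0.005,0,0,0,0,0,0.015,0,0,0,0,0,0.03,0,0,0,0,0,0.05,0,0,0,0,0,0.07,0,0,0,-0.003,0.02,0.08,0,0,0,-0.008,0.05,0.08,0,0,0,-0.015,0.09,0.08,0,0,0,-0.021,0.13,0.08,0,0,0,-0.028,0.17,0.08,0,0,0,-0.034,0.21,0.08,0,0,0,-0.041,0.25,0.08,0,0,0,-0.046,0.28,0.08,0,0,0,-0.05,0.305,0.08,0,0,0,-0.052,0.316,0.08,0,0,0,-0.052,0.318,0.07,0,0,0,-0.052,0.318,0.04,0,0,0,-0.052,0.318,0.0,0,0,0,-0.052,0.318,-0.03,0,0,0,-0.052,0.318,-0.03,0,0,0]'

```text
clock: 11.0
eef_pos: [466.5, 303.3, 84.1]
eef_rot: [3.139, 0.008, 0.246]
wrist_force: [-0.4, 0.7, -6.2]
finger_gap: 27.2
finger_force: 40.0
```

```bash
python3 - <<'E'
from lid import *
c,im,d,P,hsv=lid("w3.png"); print(manip.read_state()["eef_pos"])
c,im,d,P=look("scene"); np.savez("scene1.npz",im=im,d=d,P=P)
a=cv2.resize(im[140:300,130:400],None,fx=2.9,fy=2.9,interpolation=cv2.INTER_CUBIC);save(a,"s1.png")
E
```

```text
red [ 246   97   95   60 2103] [530.5 303.7 114.8] bar deg 0.0
[467.82028512 304.23447767  87.06593344]
```

View pics/s1.png

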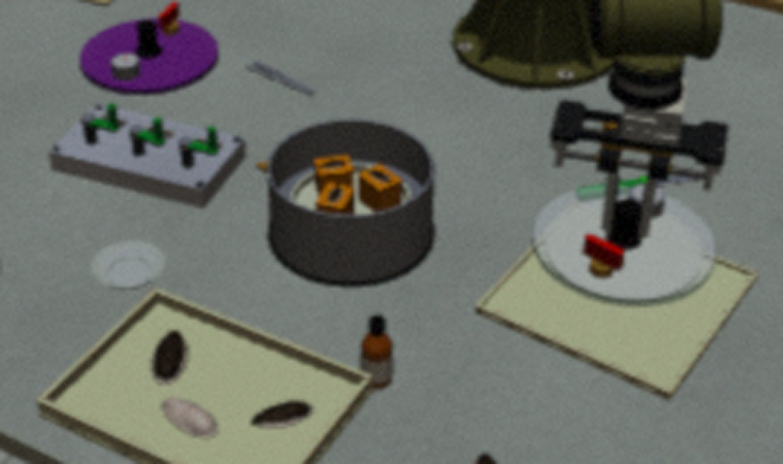

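The pot at (352,190) is open and holds three blocks. The lid hangs over the tray at (625,240). I'll check the tray centre by rays from its corners before lowering.

```bash
python3 - <<'E'
from h import *
c=cal("scene")
q=np.array([ray(c,130+u/2.9,140+v/2.9,12) for u,v in ((583,206),(756,275),(670,393),(477,310))]); print(q.round(),q.mean(0))
z=np.load("w3.npz"); im,P=z["im"],z["P"]
x=P.reshape(-1,3); 
for y0,y1 in ((340,420),(180,260)):
  for x0,x1 in((560,585),):
    k=x[(x[:,0]>x0)&(x[:,0]<x1)&(x[:,1]>y0)&(x[:,1]<y1)&(x[:,2]>-20)&(x[:,2]<20)]; print(len(k),np.percentile(k[:,2],[5,50,95]) if len(k) else "")
E
```

```text
[[352. 217.  12.]
 [376. 437.  12.]
 [603. 414.  12.]
 [587. 187.  12.]] [479.48919182 313.52876227  12.        ]
3688 [ 4.26306202  5.46339741 11.73955186]
3109 [ 0.03524347  5.53816278 12.59837411]
```

```bash
python3 - <<'E'
from h import *
cw=None
for n in ("w1","w2","w3"):
    z=np.load(n+".npz"); im,P=z["im"],z["P"]; hsv=cv2.cvtColor(im,cv2.COLOR_RGB2HSV)
    m=(cv2.inRange(hsv,(18,18,60),(42,255,255))>0)&(P[...,2]>-8)&(P[...,2]<18)
    q=P[m]; e=np.array([np.cos(np.radians(-5.6)),np.sin(np.radians(-5.6))]); f=np.array([-e[1],e[0]])
    r=q[:,:2]-np.array([470,305]); a=r@e; b=r@f
    k=(abs(a)<135)&(abs(b)<135); a,b=a[k],b[k]
    for nm,s,t in (("x",a,b),("y",b,a)):
        for sg in (1,-1):
            o=[]
            for t0 in range(-100,101,20):
                w=s[(abs(t-t0)<10)]
                o.append(round(float(np.percentile(sg*w,99))*sg) if len(w)>30 else None)
            print(n,nm,sg,o)
E
```

```text
w1 x 1 [118, 118, 118, 118, 118, 117, 117, 116, 116, 116, 117]
w1 x -1 [-117, -117, -118, -117, -117, -117, -116, -115, -115, -110, -23]
w1 y 1 [78, 82, 86, 89, 92, 96, 100, 103, 106, 110, 113]
w1 y -1 [-115, -115, -115, -115, -115, -115, -115, -115, -115, -115, -115]
w2 x 1 [118, 118, 118, 118, 118, 118, 117, 117, 117, 118, None]
w2 x -1 [-118, -117, -117, -117, -116, -116, -116, -115, -100, 4, None]
w2 y 1 [54, 57, 61, 64, 68, 71, 75, 78, 82, 85, 89]
w2 y -1 [-115, -115, -115, -115, -115, -115, -115, -115, -115, -115, -115]
w3 x 1 [121, 121, 121, 121, 121, 120, 121, 120, 121, 121, 121]
w3 x -1 [66, 113, 113, 113, 113, 113, 113, 113, 113, 113, -99]
w3 y 1 [126, 126, None, None, None, None, 126, 126, 126, 126, 126]
w3 y -1 [110, 115, None, None, None, None, 116, 116, -114, -114, -114]
```

Call:
jog_arm --plan '[0.004,0.005,-0.02,0,0,0,0.004,0.005,-0.04,0,0,0,0.004,0.005,-0.05,0,0,0,0.004,0.005,-0.054,0,0,0,0.004,0.005,-0.056,0,0,0,0.004,0.005,-0.057,0,0,0,0.004,0.005,-0.057,0,0,0]'

```text
clock: 11.8
eef_pos: [472.7, 310.8, 32.2]
eef_rot: [-3.141, -0.001, 0.247]
wrist_force: [-0.1, -0.4, -6.9]
finger_gap: 27.1
finger_force: 40.0
```

Call:
jog_arm --plan '[0,0,-0.001,0,0,0,0,0,-0.002,0,0,0,0,0,-0.002,0,0,0]'

```text
clock: 12.1
eef_pos: [472.8, 310.9, 31.9]
eef_rot: [-3.141, -0.002, 0.247]
wrist_force: [-8.8, -6.8, 18.1]
finger_gap: 27.5
finger_force: 40.0
```

Call:
jog_arm --claw 0.06 --plan '[0,0,0.001,0,0,0,0,0,0.001,0,0,0,0,0,0.001,0,0,0,0,0,0.001,0,0,0,0,0,0.03,0,0,0,0,0,0.08,0,0,0,0,0,0.13,0,0,0,0,0,0.18,0,0,0,0,0,0.23,0,0,0,0,0,0.26,0,0,0,0,0,0.26,0,0,0]'

```text
clock: 13.2
eef_pos: [473.3, 311.2, 294.2]
eef_rot: [-3.14, -0.007, 0.247]
wrist_force: [-0.7, 0.3, -0.7]
finger_gap: 59.7
finger_force: 0.0
```

```bash
python3 - <<'E'
from lid import *
c,im,d,P,hsv=lid("w4.png")
q=P.reshape(-1,3); r=np.hypot(q[:,0]-472,q[:,1]-310)
k=q[(r>70)&(r<95)&(q[:,2]>18)&(q[:,2]<34)&(abs(np.arctan2(q[:,1]-310,q[:,0]-472))>.5)&(abs(np.arctan2(q[:,1]-310,q[:,0]-472))<2.4)]
A=np.c_[k[:,:2]-[472,310],np.ones(len(k))]; s=np.linalg.lstsq(A,k[:,2],rcond=None)[0]; print(len(k),s)
b=(hsv[...,2]<60)&(P[...,2]>62)&(P[...,2]<80); print("knob",b.sum(),np.median(P[b],0),P[b].min(0),P[b].max(0))
E
```

```text
red [253 114  34  21 252] [536.6 311.4  63.1] bar deg 0.0
4095 [6.31558470e-04 1.63433100e-03 2.52514157e+01]
knob 1965 [509.1467028   73.45558847  70.76304002] [428.23886432 -51.66530874  62.00310309] [720.74670738 325.93271153  79.98731873]
```

View pics/w4.png

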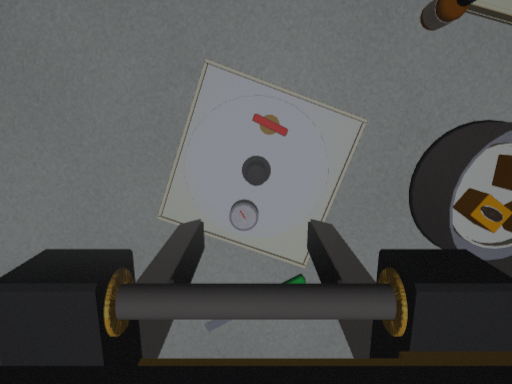

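The lid lies flat and centred in the tray, with its knob at (257,170) and the tap still open. Next I'll go over the pot and look at the blocks.

Call:
jog_arm --plan '[0.037,-0.325,0.046,0,0,0,0.037,-0.325,0.046,0,0,0,0.037,-0.325,0.046,0,0,0,0.037,-0.325,0.046,0,0,0,0.037,-0.325,0.046,0,0,0,0.037,-0.325,0.046,0,0,0,0.037,-0.325,0.046,0,0,0,0.037,-0.325,0.046,0,0,0,0.037,-0.325,0.046,0,0,0]'

```text
clock: 14.15
eef_pos: [509.2, -14.5, 334.0]
eef_rot: [-3.141, 0.002, 0.246]
wrist_force: [-1.1, 0.0, -0.3]
finger_gap: 60.0
finger_force: 0.0
```

```bash
cat > blk.py <<'E'
from h import *
def blocks(P,zlo=76,zhi=92,cx=521,cy=-12,r=70):
    m=(P[...,2]>zlo)&(P[...,2]<zhi)&(np.hypot(P[...,0]-cx,P[...,1]-cy)<r)
    m=cv2.morphologyEx(m.astype(np.uint8),cv2.MORPH_OPEN,np.ones((3,3)))
    nc,l,s,ce=cv2.connectedComponentsWithStats(m)
    for i in range(1,nc):
        if s[i,4]>150:
            q=P[l==i]; R_=cv2.minAreaRect(q[:,:2].astype(np.float32)); (w,h),a=R_[1],R_[2]
            print("blk px",ce[i].round(),"c",np.round(R_[0],1),"z",np.median(q[:,2]).round(1),"size",np.round((w,h),1),"long deg",round(a if w>h else a-90,1))
E
python3 - <<'E'
from blk import *
c,im,d,P=look("wrist"); save(im,"w5.png"); np.savez("w5.npz",im=im,d=d,P=P); blocks(P)
q=P.reshape(-1,3); k=q[(q[:,2]>96)&(q[:,2]<104)&(np.hypot(q[:,0]-521,q[:,1]+12)<110)]; print("rim",cv2.minEnclosingCircle(k[:,:2].astype(np.float32)))
print(manip.read_state()["eef_pos"])
E
```

```text
blk px [274. 168.] c [518.9 -35.6] z 80.5 size [80.8 43.3] long deg 33.8
blk px [234. 171.] c [498.6  14.8] z 80.6 size [41.9 34.1] long deg 69.2
rim ((520.0809936523438, -12.533807754516602), 97.72337341308594)
[509.17478433 -13.84748139 334.21849474]
```

View pics/w5.png

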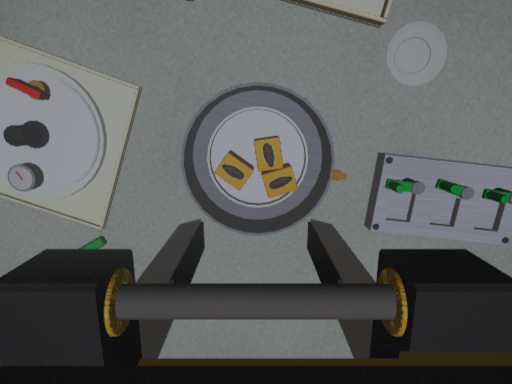

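The three blocks are at px A (234,171), B (268,154) and C (280,182), with B and C touching. The pot rim centre is at (520,-12.5), which matches the lid. I'll separate the blocks and find the holder's pocket frame.

```bash
cat >> blk.py <<'E'
def blocks2(c,im,P,ztop=80,cx=520,cy=-12.5,r=68,er=5):
    hsv=cv2.cvtColor(im,cv2.COLOR_RGB2HSV)
    m=((P[...,2]>ztop-4)&(P[...,2]<ztop+8)&(np.hypot(P[...,0]-cx,P[...,1]-cy)<r)).astype(np.uint8)
    m=cv2.morphologyEx(m,cv2.MORPH_CLOSE,np.ones((3,3)))
    k=cv2.erode(m,cv2.getStructuringElement(cv2.MORPH_ELLIPSE,(2*er+1,)*2))
    nc,l,s,ce=cv2.connectedComponentsWithStats(k)
    for i in range(1,nc):
        if s[i,4]<15: continue
        g=cv2.dilate((l==i).astype(np.uint8),np.ones((2*er+1,)*2))&m
        sh=(hsv[...,2]<55)&(g>0); q=P[sh][:,:2]
        if len(q)<10: print("noshell",ce[i]);continue
        e=np.linalg.eigh(np.cov((q-q.mean(0)).T)); v=e[1][:,1]
        cc=ray(c,*ce[i],ztop)
        print("blk px",ce[i].round(),"eroded c",cc[:2].round(1),"shell c",q.mean(0).round(1),"n",len(q),"long deg",np.degrees(np.arctan2(v[1],v[0])).round(1)%180,"ratio",np.sqrt(e[0][1]/e[0][0]).round(1))
def pockets(P):
    ok=(P[...,2]>24)&(P[...,2]<36)&(P[...,0]>420)&(P[...,0]<650)&(P[...,1]<-140)&(P[...,1]>-450)
    m=cv2.morphologyEx(ok.astype(np.uint8),cv2.MORPH_OPEN,np.ones((3,3)))
    nc,l,s,ce=cv2.connectedComponentsWithStats(m); i=1+s[1:,4].argmax(); q=P[l==i]
    return cv2.minAreaRect(q[:,:2].astype(np.float32)),q
E
python3 - <<'E'
from blk import *
z=np.load("w5.npz"); im,P=z["im"],z["P"]; c=cal("wrist")
blocks2(c,im,P,er=6)
hsv=cv2.cvtColor(im,cv2.COLOR_RGB2HSV); 
save(cv2.resize(im[130:210,190:310],None,fx=3.3,fy=3.3,interpolation=cv2.INTER_CUBIC),"c5.png")
z=np.load("w1.npz"); im,P=z["im"],z["P"]
print(pockets(P)[0])
a=cv2.resize(im[135:240,345:512],None,fx=2.37,fy=2.37,interpolation=cv2.INTER_CUBIC)
b=cv2.imread("pics/c5.png")[...,::-1]; n=np.zeros((520,400,3),np.uint8); n[:264,:396]=b[:264,:396]; n[265:265+a.shape[0],:a.shape[1]]=a[:255,:400]; save(n,"c5b.png")
E
```

```text
noshell [273.85457516 167.99509804]
noshell [233.64728682 171.28294574]
((525.362548828125, -312.3281555175781), (120.52485656738281, 221.8436737060547), 7.8847832679748535)
```

View pics/c5b.png

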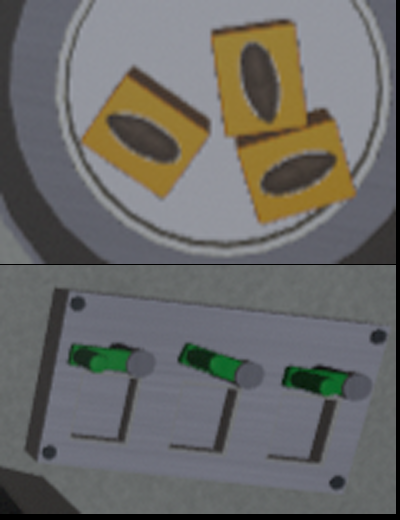

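The crop shows three blocks, with B's top face at (261,79) and C touching it just below. The levers are open, pointing to +y, with their posts on the +x side of each pocket.

```bash
python3 - <<'E'
from blk import *
c=cal("wrist")
F={"A":[(133,78),(210,130),(163,197),(84,142)],"B":[(213,33),(297,22),(306,123),(230,135)],"C":[(238,143),(330,118),(354,190),(262,222)]}
for k,v in F.items():
    q=np.array([ray(c,190+(u+.0)/3.3,130+w/3.3,80)[:2] for u,w in v])
    R_=cv2.minAreaRect(q.astype(np.float32)); (w,h),a=R_[1],R_[2]
    print(k,q.mean(0).round(1),np.round((w,h),1),"long deg",round(a if w>h else a-90,1)); print(q.round(0).tolist())
s=manip.read_state(); print(s["eef_pos"],s["eef_rot"])
E
```

```text
A [499.   14.1] [39.3 33.9] long deg 69.3
[[521.0, 25.0], [508.0, -10.0], [476.0, 2.0], [491.0, 39.0]]
B [533.2 -24.8] [41.5 33.6] long deg 21.5
[[546.0, -2.0], [558.0, -33.0], [520.0, -47.0], [508.0, -18.0]]
C [501.2 -47.8] [34.6 40. ] long deg -58.9
[[506.0, -22.0], [525.0, -56.0], [498.0, -73.0], [476.0, -40.0]]
[509.17478433 -13.84748139 334.21849474] [-3.14078485e+00  1.73080480e-03  2.46856293e-01]
```

Pick block B, which is free on both width sides if I grip it 7 mm off-centre, away from A.

Call:
jog_arm --claw 0.042 --plan '[0.0305,-0.008,0,0,0,7.4,0.0305,-0.008,-0.05,0,0,7.4,0.0305,-0.008,-0.1,0,0,7.4,0.0305,-0.008,-0.15,0,0,7.4,0.0305,-0.008,-0.2,0,0,7.4,0.0305,-0.008,-0.23,0,0,7.4,0.0305,-0.008,-0.25,0,0,7.4,0.0305,-0.008,-0.265,0,0,7.4,0.0305,-0.008,-0.274,0,0,7.4,0.0305,-0.008,-0.277,0,0,7.4,0.0305,-0.008,-0.277,0,0,7.4]'

```text
clock: 15.3
eef_pos: [539.8, -21.8, 58.5]
eef_rot: [-3.141, 0.0, 0.377]
wrist_force: [0.5, 0.4, 0.5]
finger_gap: 42.1
finger_force: 0.0
```

Call:
jog_arm --claw 0.0 --force 20 --plan '[0,0,0,0,0,0,0,0,0,0,0,0,0,0,0,0,0,0,0,0,0,0,0,0,0,0,0,0,0,0]'

```text
clock: 15.8
eef_pos: [540.2, -22.2, 59.2]
eef_rot: [3.141, -0.001, 0.376]
wrist_force: [-1.1, 1.7, 6.2]
finger_gap: 33.6
finger_force: 19.9
```

Call:
jog_arm --plan '[0,0,0.02,0,0,0,0,0,0.06,0,0,0,0,0,0.11,0,0,0,0,0,0.15,0,0,0,-0.004,-0.045,0.17,0,0,-7,-0.008,-0.09,0.19,0,0,-13.6,-0.012,-0.135,0.21,0,0,-13.6,-0.016,-0.18,0.21,0,0,-13.6,-0.019,-0.225,0.21,0,0,-13.6,-0.023,-0.265,0.21,0,0,-13.6,-0.025,-0.285,0.21,0,0,-13.6,-0.025,-0.29,0.21,0,0,-13.6,-0.025,-0.29,0.21,0,0,-13.6]'

```text
clock: 17.1
eef_pos: [515.0, -311.9, 268.2]
eef_rot: [-3.141, 0.0, 0.138]
wrist_force: [0.3, 0.2, -0.7]
finger_gap: 33.7
finger_force: 19.9
```

```bash
python3 - <<'E'
from blk import *
c,im,d,P=look("wrist"); np.savez("w6.npz",im=im,d=d,P=P)
print(pockets(P)[0]); print(manip.read_state()["eef_pos"])
save(cv2.resize(im[60:260,130:400],None,fx=2.9,fy=2.9,interpolation=cv2.INTER_CUBIC),"c6.png")
import pickle; pickle.dump(c,open("c6.pkl","wb"))
E
```

```text
((524.9658813476562, -312.08294677734375), (119.13882446289062, 220.32589721679688), 7.946690082550049)
[ 515.1654124  -311.25223021  268.42650514]
```

View pics/c6.png

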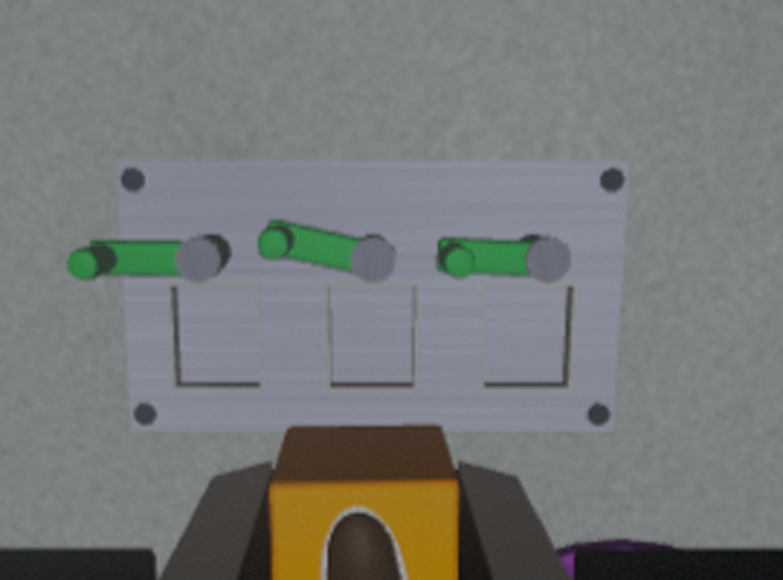

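The pocket outlines are clear at crop px (216,336), (372,336) and (529,336), each about 86x103 px as expected. All levers are open, though the middle one is slightly past the others.

```bash
python3 - <<'E'
from blk import *
import pickle; c=pickle.load(open("c6.pkl","rb"))
f=lambda u,v,z: ray(c,130+u/2.9-.33,60+v/2.9-.33,z)[:2]
ps=[f(u,336.5,30) for u in (216.5,372.5,529)]; print(np.round(ps,1), np.diff(ps,axis=0))
e=ps[0]-ps[2]; print("y axis deg",np.degrees(np.arctan2(e[1],e[0])),"=> x axis",np.degrees(np.arctan2(e[1],e[0]))-90, np.linalg.norm(e))
for u,v in ((86,263),(276,241),(459,259)): print("peg",f(u,v,96).round(1))
for u,v in ((200,259),(373,259),(548,259)): print("post",f(u,v,68).round(1))
z=np.load("w6.npz");im,P=z["im"],z["P"]
# held block top
hsv=cv2.cvtColor(im,cv2.COLOR_RGB2HSV); m=(cv2.inRange(hsv,(10,120,110),(25,255,255))>0); m[:215]=False; q=P[m]; print("held top",len(q),np.median(q,0),q.min(0).round(),q.max(0).round())
E
```

```text
[[ 499.8 -245.4]
 [ 509.5 -314.5]
 [ 519.2 -383.7]] [[  9.65995498 -69.05306625]
 [  9.68553173 -69.23589868]]
y axis deg 97.96352783238606 => x axis 7.963527832386063 139.63554589365316
peg [ 533.1 -203.7]
peg [ 550.8 -272.4]
peg [ 553.6 -340.1]
post [ 537.3 -240.8]
post [ 546.9 -309.2]
post [ 556.5 -378.2]
held top 2832 [ 517.86382792 -310.51171687  289.30469417] [ 493. -330.  287.] [ 579. -288.  448.]
```

```bash
python3 - <<'E'
from blk import *
import pickle; c=pickle.load(open("c6.pkl","rb"))
f=lambda u,v,z: ray(c,130+u/2.9-.33,60+v/2.9-.33,z)[:2]
for (u,v,z) in ((365,483,289.3),(365,428,249.3)):
    p=f(u,v,z); e=np.array([np.cos(.138),np.sin(.138)]); print(p, "centre rel TCP along x:",(p-[515.1,-311.6])@e-21, "side",(p-[515.1,-311.6])@[-e[1],e[0]])
E
```

```text
[ 526.82229732 -308.96257142] centre rel TCP along x: -9.026334345884178 side 0.9998074002930959
[ 525.98948289 -309.03707969] centre rel TCP along x: -9.861480835882599 side 1.0405714300811373
```

Call:
jog_arm --plan '[0.005,-0.03,0,0,0,0,0.0128,-0.0712,0,0,0,0,0.0128,-0.0712,-0.05,0,0,0,0.0128,-0.0712,-0.1,0,0,0,0.0128,-0.0712,-0.15,0,0,0,0.0128,-0.0712,-0.18,0,0,0,0.0128,-0.0712,-0.2,0,0,0,0.0128,-0.0712,-0.21,0,0,0,0.0128,-0.0712,-0.21,0,0,0,0.0128,-0.0712,-0.21,0,0,0]'

```text
clock: 18.15
eef_pos: [528.5, -383.3, 59.9]
eef_rot: [3.14, -0.001, 0.139]
wrist_force: [1.0, 0.1, -1.1]
finger_gap: 34.2
finger_force: 19.9
```

```bash
python3 - <<'E'
from blk import *
for i in range(3): s=manip.read_state(); print(s["eef_pos"].round(1),s["eef_rot"].round(4)); 
c,im,d,P=look("wrist"); np.savez("w7.npz",im=im,d=d,P=P)
import pickle; pickle.dump(c,open("c7.pkl","wb"))
save(cv2.resize(im[100:300,120:390],None,fx=2.9,fy=2.9,interpolation=cv2.INTER_CUBIC),"c7.png")
E
```

```text
[ 528.5 -383.3   59.9] [ 3.1403e+00 -1.2000e-03  1.3940e-01]
[ 528.5 -383.3   59.9] [ 3.1403e+00 -1.2000e-03  1.3940e-01]
[ 528.5 -383.3   59.9] [ 3.1403e+00 -1.2000e-03  1.3940e-01]
```

View pics/c7.png

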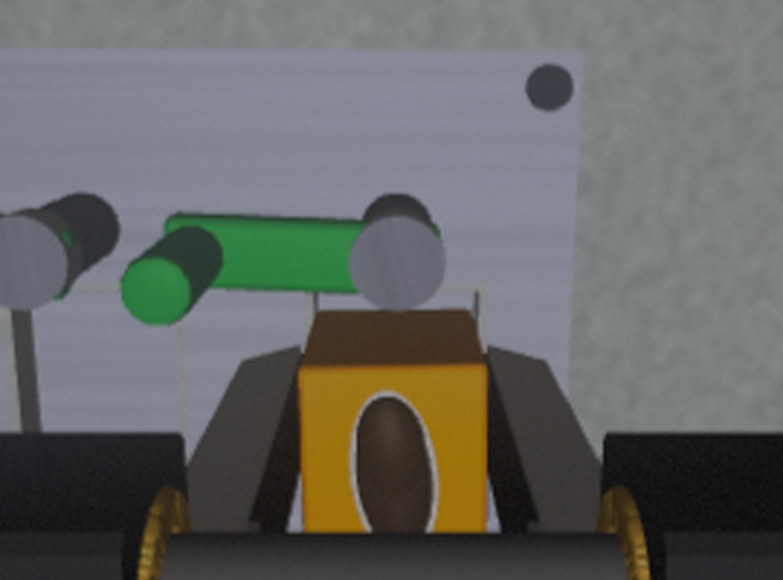

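The block hangs right over the pocket: pocket side walls at px 316 and 478, block bottom edge from 318 to 472. I'll check the x offset by ray.

```bash
python3 - <<'E'
from blk import *
import pickle; c=pickle.load(open("c7.pkl","rb"))
f=lambda u,v,z: ray(c,120+u/2.9-.33,100+v/2.9-.33,z)[:2]
e=np.array([np.cos(.139),np.sin(.139)]); n=np.array([-e[1],e[0]]); T=np.array([528.5,-383.3])
zb=59.9-19
for nm,p in (("pocket L wall",f(316,300,28)),("pocket R",f(478,300,28)),("pocket front",f(400,290,30)),("block front bottom",f(395,311,zb)),("block L",f(319,311,zb)),("block R",f(472,311,zb))): print(nm,((p-T)@e).round(2),((p-T)@n).round(2))
E
```

```text
pocket L wall 10.67 19.31
pocket R 10.7 -18.04
pocket front 13.55 -0.04
block front bottom 11.52 1.12
block L 11.51 17.61
block R 11.53 -15.59
```

Call:
jog_arm --plan '[0,0,-0.006,0,0,0,0,0,-0.012,0,0,0,0,0,-0.017,0,0,0,0,0,-0.021,0,0,0,0,0,-0.024,0,0,0,0,0,-0.025,0,0,0,0,0,-0.025,0,0,0]'

```text
clock: 18.9
eef_pos: [527.9, -383.7, 34.9]
eef_rot: [3.141, -0.001, 0.139]
wrist_force: [-4.8, 3.8, 14.6]
finger_gap: 33.8
finger_force: 20.0
```

Call:
jog_arm --claw 0.044 --plan '[0,0,0,0,0,0,0,0,0,0,0,0,0,0,0,0,0,0,0,0,0.02,0,0,0,0,0,0.06,0,0,0,0,0,0.11,0,0,0,0,0.04,0.14,0,0,0,-0.018,0.37,0.27,0,0,0,-0.018,0.37,0.27,0,0,0,-0.018,0.37,0.27,0,0,0,-0.018,0.37,0.27,0,0,0,-0.018,0.37,0.27,0,0,0,-0.018,0.37,0.27,0,0,0,-0.018,0.37,0.27,0,0,0,-0.018,0.37,0.27,0,0,0,-0.018,0.37,0.27,0,0,0]'

```text
clock: 20.5
eef_pos: [509.7, -12.7, 303.7]
eef_rot: [3.141, -0.001, 0.141]
wrist_force: [-0.5, -0.1, -0.6]
finger_gap: 44.1
finger_force: 0.0
```

```bash
python3 - <<'E'
from blk import *
c,im,d,P=look("wrist"); np.savez("w8.npz",im=im,d=d,P=P); save(im,"w8.png")
blocks(P); print(manip.read_state()["eef_pos"])
c,im,d,P=look("scene")
m=(P[...,2]>48)&(P[...,2]<64)&(np.hypot(P[...,0]-519,P[...,1]+384)<40); print(m.sum(),np.median(P[m],0))
E
```

```text
blk px [234. 179.] c [498.7  14.9] z 80.6 size [41.8 34.1] long deg 68.9
blk px [284. 186.] c [498.4 -49.1] z 80.5 size [34.1 41.9] long deg -59.1
[509.62363368 -13.77406899 302.99177398]
42 [ 525.94774189 -384.02341488   55.0112349 ]
```

Call:
jog_arm --claw 0.044 --plan '[-0.011,0.028,0,0,0,8,-0.011,0.028,0,0,0,16,-0.011,0.028,-0.02,0,0,24,-0.011,0.028,-0.06,0,0,32,-0.011,0.028,-0.1,0,0,40,-0.011,0.028,-0.13,0,0,48,-0.011,0.028,-0.16,0,0,56,-0.011,0.028,-0.19,0,0,61,-0.011,0.028,-0.21,0,0,61,-0.011,0.028,-0.228,0,0,61,-0.011,0.028,-0.24,0,0,61,-0.011,0.028,-0.2445,0,0,61,-0.011,0.028,-0.2445,0,0,61]'

```text
clock: 21.9
eef_pos: [498.5, 13.9, 58.6]
eef_rot: [-3.141, 0.0, 1.202]
wrist_force: [0.1, 0.3, -1.1]
finger_gap: 44.0
finger_force: 0.0
```

Call:
jog_arm --claw 0.0 --force 20 --plan '[0,0,0,0,0,0,0,0,0,0,0,0,0,0,0,0,0,0,0,0,0,0,0,0,0,0,0,0,0,0]'

```text
clock: 22.4
eef_pos: [499.1, 14.4, 59.7]
eef_rot: [3.14, -0.0, 1.203]
wrist_force: [-0.3, -2.3, 6.0]
finger_gap: 33.9
finger_force: 20.0
```

Call:
jog_arm --plan '[0,0,0.03,0,0,0,0,0,0.07,0,0,0,0,0,0.11,0,0,0,0.002,-0.03,0.11,0,0,-8,0.003,-0.075,0.11,0,0,-16,0.004,-0.12,0.11,0,0,-24,0.005,-0.165,0.11,0,0,-32,0.006,-0.21,0.11,0,0,-40,0.008,-0.255,0.11,0,0,-48,0.01,-0.3,0.11,0,0,-56,0.011,-0.329,0.11,0,0,-61,0.011,-0.329,0.11,0,0,-61,0.011,-0.329,0.07,0,0,-61,0.011,-0.329,0.03,0,0,-61,0.011,-0.329,0.01,0,0,-61,0.011,-0.329,0.0,0,0,-61,0.011,-0.329,0.0,0,0,-61,0.011,-0.329,0.0,0,0,-61]'

```text
clock: 24.2
eef_pos: [510.3, -314.5, 60.2]
eef_rot: [3.141, -0.001, 0.139]
wrist_force: [0.2, -1.0, -0.8]
finger_gap: 33.9
finger_force: 20.0
```

```bash
python3 - <<'E'
from blk import *
s=manip.read_state(); print(s["eef_pos"].round(1),s["eef_rot"].round(4)); 
c,im,d,P=look("wrist"); np.savez("w9.npz",im=im,d=d,P=P)
import pickle; pickle.dump(c,open("c9.pkl","wb"))
save(cv2.resize(im[100:300,120:390],None,fx=2.9,fy=2.9,interpolation=cv2.INTER_CUBIC),"c9.png")
E
```

```text
[ 510.3 -314.5   60.2] [ 3.1406e+00 -1.2000e-03  1.3930e-01]
```

View pics/c9.png

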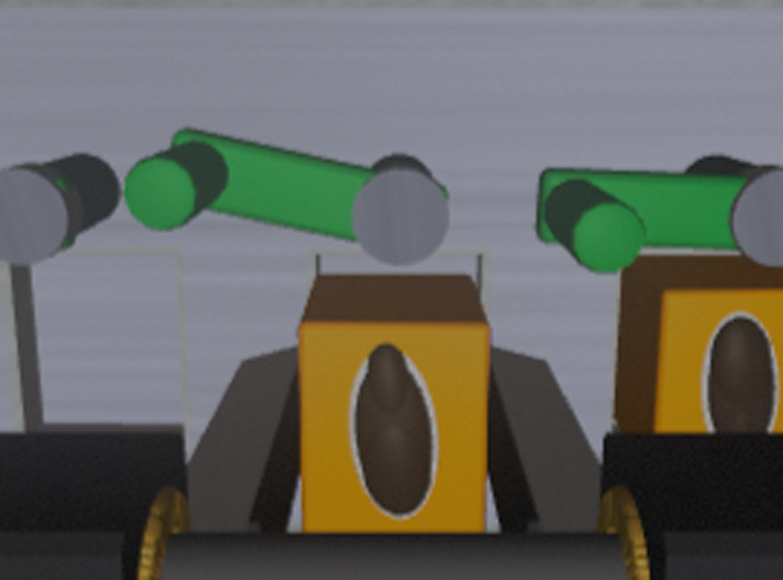

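Block A is over the middle pocket: walls at 317 and 480, block from 318 to 472, front edge at 275 against the pocket's 252. Block B sits home on the right.

```bash
python3 - <<'E'
from blk import *
import pickle; c=pickle.load(open("c9.pkl","rb"))
f=lambda u,v,z: ray(c,120+u/2.9-.33,100+v/2.9-.33,z)[:2]
e=np.array([np.cos(.139),np.sin(.139)]); n=np.array([-e[1],e[0]]); T=np.array([510.3,-314.5])
zb=60-19
for nm,p in (("pocket L wall",f(317,265,28)),("pocket R",f(480,265,28)),("pocket front",f(400,253,30)),("block front bottom",f(395,276,zb)),("block L",f(319,276,zb)),("block R",f(472,276,zb))): print(nm,((p-T)@e).round(2),((p-T)@n).round(2))
E
```

```text
pocket L wall 18.85 18.88
pocket R 18.87 -18.44
pocket front 22.07 -0.11
block front bottom 19.25 1.04
block L 19.24 17.41
block R 19.26 -15.55
```

Call:
jog_arm --plan '[0.001,-0.0004,-0.006,0,0,0,0.001,-0.0004,-0.012,0,0,0,0.001,-0.0004,-0.017,0,0,0,0.001,-0.0004,-0.021,0,0,0,0.001,-0.0004,-0.024,0,0,0,0.001,-0.0004,-0.025,0,0,0,0.001,-0.0004,-0.025,0,0,0]'

```text
clock: 24.95
eef_pos: [510.8, -314.9, 35.3]
eef_rot: [3.142, -0.0, 0.139]
wrist_force: [-6.1, 5.2, 15.3]
finger_gap: 33.6
finger_force: 20.0
```

Home (z 35.3, contact force). Release it and fetch C.

Call:
jog_arm --claw 0.044 --plan '[0,0,0,0,0,0,0,0,0,0,0,0,0,0,0,0,0,0,0,0,0.02,0,0,0,0,0,0.06,0,0,0,0,0,0.11,0,0,0,0,0.04,0.14,0,0,0,0,0.3,0.27,0,0,0,0,0.3,0.27,0,0,0,0,0.3,0.27,0,0,0,0,0.3,0.27,0,0,0,0,0.3,0.27,0,0,0,0,0.3,0.27,0,0,0,0,0.3,0.27,0,0,0,0,0.3,0.27,0,0,0]'

```text
clock: 26.45
eef_pos: [510.7, -14.6, 303.9]
eef_rot: [3.141, -0.0, 0.14]
wrist_force: [0.1, 0.2, 0.1]
finger_gap: 44.0
finger_force: 0.0
```

```bash
python3 - <<'E'
from blk import *
c,im,d,P=look("wrist"); np.savez("w10.npz",im=im,d=d,P=P); save(im,"w10.png")
blocks(P); s=manip.read_state(); print(s["eef_pos"],s["joints"])
m=(P[...,2]>48)&(P[...,2]<64)&(P[...,1]<-200)&(P[...,0]<545); print(m.sum())
E
```

```text
blk px [282. 186.] c [498.5 -48.9] z 80.5 size [34.  41.9] long deg -59.7
[510.54572802 -15.26412852 303.29687999] [-1.01512772e-01  1.54467889e-01  1.47353147e+00 -1.76171373e-04
  1.51444481e+00  1.33050572e+00]
943
```

Call:
jog_arm --claw 0.044 --plan '[-0.012,-0.034,0,0,0,8,-0.012,-0.034,0,0,0,16,-0.012,-0.034,0,0,0,24,-0.012,-0.034,0,0,0,32,-0.012,-0.034,-0.02,0,0,40,-0.012,-0.034,-0.04,0,0,48,-0.012,-0.034,-0.06,0,0,56,-0.012,-0.034,-0.08,0,0,64,-0.012,-0.034,-0.1,0,0,72,-0.012,-0.034,-0.12,0,0,80,-0.012,-0.034,-0.14,0,0,88,-0.012,-0.034,-0.16,0,0,96,-0.012,-0.034,-0.18,0,0,104,-0.012,-0.034,-0.2,0,0,112,-0.012,-0.034,-0.21,0,0,112.3,-0.012,-0.034,-0.225,0,0,112.3,-0.012,-0.034,-0.237,0,0,112.3,-0.012,-0.034,-0.2445,0,0,112.3,-0.012,-0.034,-0.2445,0,0,112.3]'

```text
clock: 28.4
eef_pos: [498.2, -49.1, 58.6]
eef_rot: [-3.14, -0.001, 2.097]
wrist_force: [0.4, -0.5, 0.3]
finger_gap: 43.6
finger_force: 0.0
```

Call:
jog_arm --claw 0.0 --force 20 --plan '[0,0,0,0,0,0,0,0,0,0,0,0,0,0,0,0,0,0,0,0,0,0,0,0,0,0,0,0,0,0]'

```text
clock: 28.9
eef_pos: [499.0, -49.0, 60.0]
eef_rot: [3.141, 0.001, 2.099]
wrist_force: [-1.6, -0.6, 6.6]
finger_gap: 33.7
finger_force: 20.0
```

Call:
jog_arm --plan '[0,0,0.03,0,0,0,0,0,0.07,0,0,0,0,0,0.11,0,0,-8,0,-0.01,0.11,0,0,-16,0,-0.02,0.11,0,0,-24,0,-0.04,0.11,0,0,-32,0,-0.06,0.11,0,0,-40,0,-0.08,0.11,0,0,-48,0,-0.1,0.11,0,0,-56,0,-0.12,0.11,0,0,-64,0,-0.14,0.11,0,0,-72,0,-0.16,0.11,0,0,-80,0,-0.175,0.11,0,0,-88,0,-0.185,0.11,0,0,-96,0.002,-0.196,0.11,0,0,-104,0.002,-0.196,0.08,0,0,-112.3,0.002,-0.196,0.04,0,0,-112.3,0.002,-0.196,0.01,0,0,-112.3,0.002,-0.196,0.0,0,0,-112.3,0.002,-0.196,0.0,0,0,-112.3]'

```text
clock: 30.9
eef_pos: [500.3, -244.7, 58.7]
eef_rot: [-3.14, 0.002, 0.139]
wrist_force: [0.1, 0.2, 0.3]
finger_gap: 33.7
finger_force: 20.0
```

```bash
python3 - <<'E'
from blk import *
s=manip.read_state(); print(s["eef_pos"].round(1),s["eef_rot"].round(4)); 
c,im,d,P=look("wrist"); np.savez("w11.npz",im=im,d=d,P=P)
import pickle; pickle.dump(c,open("c11.pkl","wb"))
save(cv2.resize(im[100:300,120:390],None,fx=2.9,fy=2.9,interpolation=cv2.INTER_CUBIC),"c11.png")
E
```

```text
[ 500.3 -244.7   58.7] [-3.1402e+00  1.7000e-03  1.3860e-01]
```

View pics/c11.png

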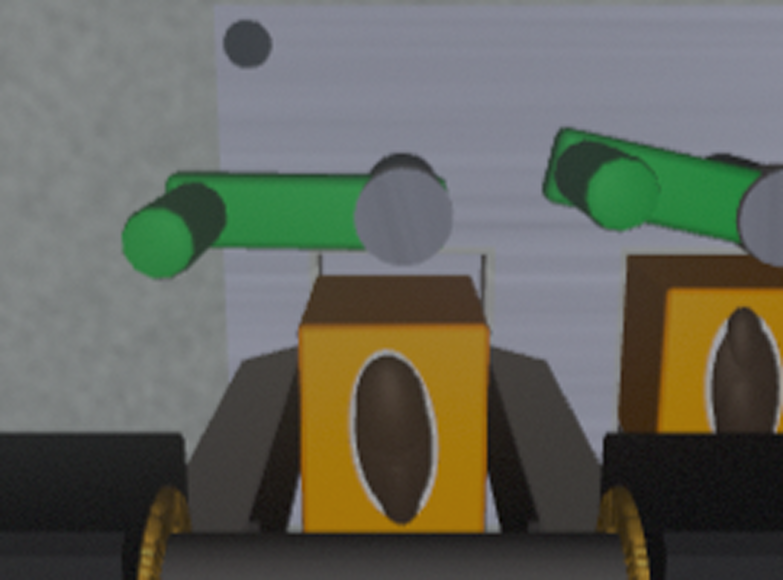

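Block C is over the left pocket: walls at 320 and 484, block from 318 to 472. It needs a shift of about 1 mm to -y and +0.8 mm in x.

Call:
jog_arm --plan '[0.001,-0.001,-0.006,0,0,0,0.001,-0.001,-0.012,0,0,0,0.001,-0.001,-0.017,0,0,0,0.001,-0.001,-0.021,0,0,0,0.001,-0.001,-0.024,0,0,0,0.001,-0.001,-0.025,0,0,0,0.001,-0.001,-0.025,0,0,0]'

```text
clock: 31.65
eef_pos: [501.8, -245.9, 35.6]
eef_rot: [3.141, -0.0, 0.139]
wrist_force: [-6.6, 4.1, 14.7]
finger_gap: 33.8
finger_force: 20.0
```

Home. Release, rise over the holder, and measure blocks, pegs and posts.

Call:
jog_arm --claw 0.044 --plan '[0,0,0,0,0,0,0,0,0,0,0,0,0,0,0,0,0,0,0,0,0.02,0,0,0,0,0,0.06,0,0,0,0,0,0.11,0,0,0,0,0,0.16,0,0,0,0,-0.04,0.2,0,0,0,0,-0.07,0.234,0,0,0,0,-0.07,0.234,0,0,0,0,-0.07,0.234,0,0,0]'

```text
clock: 32.75
eef_pos: [501.6, -316.4, 268.4]
eef_rot: [3.141, -0.0, 0.137]
wrist_force: [0.8, -0.1, -0.2]
finger_gap: 44.2
finger_force: 0.0
```

```bash
cat > lev.py <<'E'
from blk import *
E_=np.array([np.cos(.139),np.sin(.139)]); N_=np.array([-E_[1],E_[0]])
PK={"L":np.array([499.8,-245.4]),"M":np.array([509.5,-314.5]),"R":np.array([519.2,-383.7])}
def levers(f):
    s=manip.read_state(); print(s["eef_pos"].round(1))
    c,im,d,P=look("wrist"); np.savez(f+".npz",im=im,d=d,P=P); save(im,f+".png")
    hsv=cv2.cvtColor(im,cv2.COLOR_RGB2HSV); g=cv2.inRange(hsv,(45,90,40),(85,255,255))>0
    pk=g&(P[...,2]>88)&(P[...,2]<102)
    nc,l,st,ce=cv2.connectedComponentsWithStats(pk.astype(np.uint8))
    for i in range(1,nc):
        if st[i,4]>12:
            q=P[l==i]; p=cv2.minEnclosingCircle(q[:,:2].astype(np.float32)); m=np.median(q,0)
            k=min(PK,key=lambda k:abs(np.hypot(*(m[:2]-PK[k]-38*E_))-38)); v=m[:2]-PK[k]-38*E_
            print("peg",k,m.round(1),np.round(p[0],1),"r",round(p[1],1),"rad",round(np.hypot(*v),1),"joint",round(1.87-(np.pi-np.arctan2(v@N_,v@E_)%(2*np.pi)),2))
    o=cv2.inRange(hsv,(8,120,60),(25,255,255))>0
    for k,p in PK.items():
        r=(P[...,:2]-p); m=(abs(r@E_)<26)&(abs(r@N_)<22)&(P[...,2]>51)&(P[...,2]<62)
        if m.sum()>30:
            w=np.c_[r[m]@E_,r[m]@N_]; print("blk",k,m.sum(),"z",np.median(P[m][:,2]).round(1),"x",w[:,0].min().round(1),w[:,0].max().round(1),"y",w[:,1].min().round(1),w[:,1].max().round(1))
    for k,p in PK.items():
        r=P[...,:2]-p-38*E_; m=(np.hypot(r[...,0],r[...,1])<6); print("post",k,np.median(P[m][:,2]).round(1))
E
python3 -c "
from lev import *
levers('w12')"
```

```text
[ 501.6 -316.4  268.4]
peg M [ 549.6 -271.5   96.1] [ 549.1 -271.6] r 5.7 rad 37.8 joint 0.09
peg L [ 532.6 -202.4   96.2] [ 532.4 -201.9] r 5.6 rad 38.1 joint 0.29
peg R [ 552.3 -340.4   95.9] [ 552.  -340.8] r 5.9 rad 38.3 joint 0.28
blk L 965 z 56.5 x -19.8 21.4 y -16.5 17.7
blk M 947 z 56.6 x -20.0 20.6 y -15.9 17.2
blk R 989 z 56.3 x -21.4 20.4 y -16.9 17.5
post L 68.4
post M 68.4
post R 68.2
```

All three blocks are home (tops at z about 56.5) and centred. The pegs are at radius 38 and the posts end at z=68, so I'll grip the pegs with the TCP at 72. Lever M first.

Call:
jog_arm --claw 0.028 --plan '[0.025,0.022,0,0,0,0,0.048,0.0447,0,0,0,0,0.048,0.0447,-0.05,0,0,0,0.048,0.0447,-0.1,0,0,0,0.048,0.0447,-0.14,0,0,0,0.048,0.0447,-0.17,0,0,0,0.048,0.0447,-0.185,0,0,0,0.048,0.0447,-0.194,0,0,0,0.048,0.0447,-0.196,0,0,0,0.048,0.0447,-0.196,0,0,0]'

```text
clock: 33.8
eef_pos: [550.1, -271.3, 73.4]
eef_rot: [3.141, -0.001, 0.139]
wrist_force: [-0.6, -0.1, 1.0]
finger_gap: 28.3
finger_force: 0.0
```

Call:
jog_arm --claw 0.0 --force 15 --plan '[0,0,0,0,0,0,0,0,0,0,0,0,0,0,0,0,0,0,0,0,0,0,0,0,0,0,0,0,0,0]'

```text
clock: 34.3
eef_pos: [549.9, -272.5, 73.4]
eef_rot: [3.139, -0.001, 0.138]
wrist_force: [-0.7, -7.1, 1.4]
finger_gap: 11.5
finger_force: 15.0
```

Call:
jog_arm --plan '[-0.002,0,0,0,0,0,-0.007,0,0,0,0,0,-0.0115,-0.001,0,0,0,0,-0.016,-0.0025,0,0,0,0,-0.02,-0.0045,0,0,0,0,-0.024,-0.007,0,0,0,0,-0.0275,-0.0095,0,0,0,0,-0.031,-0.013,0,0,0,0,-0.0335,-0.0165,0,0,0,0,-0.036,-0.0205,0,0,0,0,-0.038,-0.025,0,0,0,0,-0.039,-0.0295,0,0,0,0,-0.04,-0.034,0,0,0,0,-0.04,-0.0385,0,0,0,0,-0.04,-0.043,0,0,0,0,-0.0395,-0.045,0,0,0,0,-0.0395,-0.045,0,0,0,0]'

```text
clock: 36.0
eef_pos: [509.4, -315.9, 72.6]
eef_rot: [-3.14, 0.002, 0.138]
wrist_force: [-3.3, 4.2, 7.2]
finger_gap: 11.6
finger_force: 15.0
```

Lever M is at its stop. Now L.

Call:
jog_arm --claw 0.028 --plan '[0,0,0,0,0,0,0,0,0,0,0,0,0,0,0,0,0,0,0,0,0.02,0,0,0,0,0,0.045,0,0,0,0.008,0.04,0.05,0,0,0,0.016,0.08,0.05,0,0,0,0.0224,0.1145,0.05,0,0,0,0.0224,0.1145,0.03,0,0,0,0.0224,0.1145,0.01,0,0,0,0.0224,0.1145,0.0,0,0,0,0.0224,0.1145,0.0,0,0,0]'

```text
clock: 37.2
eef_pos: [531.9, -201.6, 71.2]
eef_rot: [-3.14, 0.002, 0.138]
wrist_force: [0.8, 0.0, 0.3]
finger_gap: 27.9
finger_force: 0.0
```

Call:
jog_arm --claw 0.0 --force 15 --plan '[0,0,0,0,0,0,0,0,0,0,0,0,0,0,0,0,0,0,0,0,0,0,0,0,0,0,0,0,0,0]'

```text
clock: 37.7
eef_pos: [533.1, -203.4, 73.4]
eef_rot: [3.139, -0.002, 0.138]
wrist_force: [1.6, -9.9, -3.0]
finger_gap: 11.3
finger_force: 15.0
```

Call:
jog_arm --plan '[-0.0045,-0.001,0,0,0,0,-0.0085,-0.002,0,0,0,0,-0.013,-0.004,0,0,0,0,-0.017,-0.0065,0,0,0,0,-0.0205,-0.0095,0,0,0,0,-0.024,-0.013,0,0,0,0,-0.0265,-0.0165,0,0,0,0,-0.029,-0.0205,0,0,0,0,-0.031,-0.0245,0,0,0,0,-0.032,-0.029,0,0,0,0,-0.033,-0.0335,0,0,0,0,-0.033,-0.0385,0,0,0,0,-0.0325,-0.043,0,0,0,0,-0.0325,-0.045,0,0,0,0,-0.0325,-0.045,0,0,0,0]'

```text
clock: 39.2
eef_pos: [499.6, -246.6, 72.8]
eef_rot: [-3.141, 0.001, 0.138]
wrist_force: [-4.2, 3.6, 6.6]
finger_gap: 11.5
finger_force: 15.0
```

Call:
jog_arm --claw 0.028 --plan '[0,0,0,0,0,0,0,0,0,0,0,0,0,0,0,0,0,0,0,0,0.02,0,0,0,0,0,0.045,0,0,0,0.02,-0.035,0.05,0,0,0,0.04,-0.07,0.05,0,0,0,0.052,-0.0943,0.05,0,0,0,0.052,-0.0943,0.05,0,0,0,0.052,-0.0943,0.03,0,0,0,0.052,-0.0943,0.01,0,0,0,0.052,-0.0943,0.0,0,0,0,0.052,-0.0943,0.0,0,0,0]'

```text
clock: 40.5
eef_pos: [551.4, -340.3, 71.1]
eef_rot: [-3.14, 0.002, 0.139]
wrist_force: [-0.6, 0.0, -0.4]
finger_gap: 27.9
finger_force: 0.0
```

Call:
jog_arm --claw 0.0 --force 15 --plan '[0,0,0,0,0,0,0,0,0,0,0,0,0,0,0,0,0,0,0,0,0,0,0,0,0,0,0,0,0,0]'

```text
clock: 41.0
eef_pos: [552.5, -342.1, 73.6]
eef_rot: [3.139, -0.002, 0.138]
wrist_force: [1.1, -5.0, -0.4]
finger_gap: 11.5
finger_force: 15.0
```

Call:
jog_arm --plan '[-0.0045,-0.001,0,0,0,0,-0.0085,-0.002,0,0,0,0,-0.013,-0.004,0,0,0,0,-0.017,-0.0065,0,0,0,0,-0.0205,-0.0095,0,0,0,0,-0.024,-0.013,0,0,0,0,-0.0265,-0.0165,0,0,0,0,-0.029,-0.0205,0,0,0,0,-0.031,-0.0245,0,0,0,0,-0.032,-0.029,0,0,0,0,-0.033,-0.0335,0,0,0,0,-0.033,-0.0385,0,0,0,0,-0.0325,-0.043,0,0,0,0,-0.0325,-0.045,0,0,0,0,-0.0325,-0.045,0,0,0,0]'

```text
clock: 42.5
eef_pos: [518.8, -385.4, 72.7]
eef_rot: [-3.139, 0.002, 0.139]
wrist_force: [-5.8, 5.6, 6.4]
finger_gap: 11.5
finger_force: 15.0
```

Call:
jog_arm --claw 0.028 --plan '[0,0,0,0,0,0,0,0,0,0,0,0,0,0,0,0,0,0,0,0,0.02,0,0,0,0,0,0.05,0,0,0,0,0,0.1,0,0,0,-0.015,0.03,0.15,0,0,0,-0.015,0.07,0.195,0,0,0,-0.015,0.07,0.195,0,0,0,-0.015,0.07,0.195,0,0,0]'

```text
clock: 43.5
eef_pos: [505.2, -315.3, 269.7]
eef_rot: [3.139, -0.003, 0.14]
wrist_force: [0.4, -1.3, -0.1]
finger_gap: 27.7
finger_force: 0.0
```

```bash
python3 -c "
from lev import *
levers('w13')"
```

```text
[ 505.2 -315.3  269.7]
peg L [ 499.9 -245.2   96.2] [ 499.6 -245.3] r 5.6 rad 37.9 joint 1.86
peg M [ 509.5 -314.3   96. ] [ 509.  -314.4] r 5.7 rad 38.0 joint 1.86
peg R [ 519.1 -383.2   96. ] [ 518.6 -383.4] r 5.5 rad 38.1 joint 1.86
blk L 608 z 56.4 x -19.5 21.2 y -16.5 17.9
blk M 665 z 56.2 x -21.0 21.1 y -16.0 17.3
blk R 612 z 56.2 x -20.7 20.1 y -16.6 17.5
post L 68.5
post M 68.4
post R 68.3
```

All levers read 1.86 and all blocks are home. Now the lid.

Call:
jog_arm --claw 0.06 --plan '[-0.033,0.626,0.02,0,0,6.1,-0.033,0.626,0.02,0,0,6.1,-0.033,0.626,0.02,0,0,6.1,-0.033,0.626,0.02,0,0,6.1,-0.033,0.626,0.02,0,0,6.1,-0.033,0.626,0.02,0,0,6.1,-0.033,0.626,0.02,0,0,6.1,-0.033,0.626,0.02,0,0,6.1,-0.033,0.626,0.02,0,0,6.1,-0.033,0.626,0.02,0,0,6.1,-0.033,0.626,0.02,0,0,6.1,-0.033,0.626,0.02,0,0,6.1,-0.033,0.626,0.02,0,0,6.1,-0.033,0.626,0.02,0,0,6.1,-0.033,0.626,0.02,0,0,6.1,-0.033,0.626,0.02,0,0,6.1]'

```text
clock: 45.15
eef_pos: [472.1, 308.8, 286.1]
eef_rot: [3.141, 0.002, 0.244]
wrist_force: [0.8, 0.9, -0.3]
finger_gap: 59.8
finger_force: 0.0
```

```bash
python3 - <<'E'
from lid import *
c,im,d,P,hsv=lid("w14.png"); s=manip.read_state(); print(s["eef_pos"],s["eef_rot"],s["joints"].round(2))
b=(P[...,2]>66)&(P[...,2]<80)&(np.hypot(P[...,0]-473,P[...,1]-311)<25); print("knob",b.sum(),P[b].min(0),P[b].max(0),np.median(P[b],0))
m=((hsv[...,0]<8)|(hsv[...,0]>172))&(hsv[...,1]>140)&(hsv[...,2]>60)&(P[...,2]>50)&(P[...,2]<75)&(np.hypot(P[...,0]-473,P[...,1]-311)<110)
q=P[m][:,:2]; w=np.linalg.eigh(np.cov(q.T)); v=w[1][:,1]; print("bar",len(q),q.mean(0),np.degrees(np.arctan2(v[1],v[0]))%180)
E
```

```text
red [251 111  35  21 261] [536.6 311.3  63.2] bar deg -101.53618883546518
[472.07218669 308.76082107 286.56340672] [3.14114092e+00 1.27765039e-03 2.43428981e-01] [ 0.51  0.29  1.35 -0.    1.5   1.84]
knob 390 [458.56058161 298.587383    66.93351986] [486.3396922  325.72407028  73.20693039] [472.64508678 312.42952895  70.93337264]
bar 261 [536.60101617 311.26064746] 78.46381116453482
```

Call:
jog_arm --claw 0.06 --plan '[0.0005,0.0025,-0.05,0,0,0,0.0005,0.0025,-0.1,0,0,0,0.0005,0.0025,-0.15,0,0,0,0.0005,0.0025,-0.19,0,0,0,0.0005,0.0025,-0.22,0,0,0,0.0005,0.0025,-0.24,0,0,0,0.0005,0.0025,-0.25,0,0,0,0.0005,0.0025,-0.254,0,0,0,0.0005,0.0025,-0.254,0,0,0]'

```text
clock: 46.1
eef_pos: [472.4, 312.2, 33.8]
eef_rot: [-3.141, -0.0, 0.245]
wrist_force: [-0.2, -0.1, 0.7]
finger_gap: 59.9
finger_force: 0.0
```

Call:
jog_arm --claw 0.0 --force 40 --plan '[0,0,0,0,0,0,0,0,0,0,0,0,0,0,0,0,0,0,0,0,0,0,0,0,0,0,0,0,0,0,0,0,0,0,0,0,0,0,0,0,0,0]'

```text
clock: 46.8
eef_pos: [472.3, 312.3, 33.8]
eef_rot: [3.141, -0.0, 0.245]
wrist_force: [-0.2, -3.2, 5.4]
finger_gap: 27.3
finger_force: 40.0
```

Call:
jog_arm --plan '[0,0,0.01,0,0,0,0,0,0.03,0,0,0,0,0,0.06,0,0,0,0,0,0.09,0,0,0,0.002,-0.015,0.115,0,0,0,0.006,-0.04,0.13,0,0,0,0.012,-0.08,0.13,0,0,0,0.018,-0.12,0.13,0,0,0,0.024,-0.16,0.13,0,0,0,0.03,-0.2,0.13,0,0,0,0.036,-0.24,0.13,0,0,0,0.041,-0.28,0.13,0,0,0,0.045,-0.305,0.13,0,0,0,0.047,-0.32,0.13,0,0,0,0.048,-0.3245,0.13,0,0,0,0.048,-0.3245,0.13,0,0,0,0.048,-0.3245,0.12,0,0,0,0.048,-0.3245,0.12,0,0,0]'

```text
clock: 48.6
eef_pos: [519.2, -10.9, 151.8]
eef_rot: [-3.141, 0.002, 0.246]
wrist_force: [-0.5, -0.7, -7.0]
finger_gap: 27.9
finger_force: 40.0
```

Call:
jog_arm --plan '[0,0,-0.01,0,0,0,0,0,-0.02,0,0,0,0,0,-0.027,0,0,0,0,0,-0.031,0,0,0,0,0,-0.032,0,0,0,0,0,-0.033,0,0,0,0,0,-0.033,0,0,0]'

```text
clock: 49.3
eef_pos: [520.3, -12.1, 120.8]
eef_rot: [3.141, -0.001, 0.245]
wrist_force: [-0.6, 0.3, -5.8]
finger_gap: 27.5
finger_force: 40.0
```

Call:
jog_arm --plan '[0,0,-0.001,0,0,0,0,0,-0.002,0,0,0,0,0,-0.002,0,0,0]'

```text
clock: 49.6
eef_pos: [520.4, -12.1, 120.7]
eef_rot: [3.141, -0.002, 0.245]
wrist_force: [-13.3, 1.2, 19.2]
finger_gap: 27.5
finger_force: 40.0
```

Call:
jog_arm --claw 0.06 --plan '[0,0,0.001,0,0,0,0,0,0.001,0,0,0,0,0,0.001,0,0,0,0,0,0.001,0,0,0,0,0,0.03,0,0,0,0,0,0.08,0,0,0,0,0,0.13,0,0,0,0,0,0.18,0,0,0,0,0,0.21,0,0,0,0,0,0.21,0,0,0,0,0,0.21,0,0,0]'

```text
clock: 50.7
eef_pos: [520.1, -12.1, 328.1]
eef_rot: [3.142, -0.0, 0.245]
wrist_force: [0.2, 0.3, -1.9]
finger_gap: 59.5
finger_force: 0.0
```

```bash
cat > chk.py <<'E'
from lid import *
def chk(f):
    c,im,d,P,hsv=lid(f); s=manip.read_state(); print(s["eef_pos"].round(1),s["eef_rot"].round(3))
    r=np.hypot(P[...,0]-520.3,P[...,1]+12.3)
    b=(P[...,2]>152)&(P[...,2]<165)&(r<30); print("knob",b.sum(),P[b].min(0).round(1),P[b].max(0).round(1))
    m=((hsv[...,0]<8)|(hsv[...,0]>172))&(hsv[...,1]>140)&(hsv[...,2]>60)&(P[...,2]>140)&(P[...,2]<156)&(r<110)
    q=P[m][:,:2]; w=np.linalg.eigh(np.cov(q.T)); v=w[1][:,1]; print("bar",len(q),np.median(q,0).round(1),np.degrees(np.arctan2(v[1],v[0]))%180)
    k=(r>30)&(r<80)&(P[...,2]>104)&(P[...,2]<117); q=P[k]; a=np.linalg.lstsq(np.c_[q[:,:2]-[520,-12],np.ones(len(q))],q[:,2],rcond=None)[0]; print("plate",len(q),a.round(4))
    k=(r<108)&(P[...,2]>106)&(P[...,2]<118); q=P[k][:,:2].astype(np.float32); print("plate circle",cv2.minEnclosingCircle(q))
E
python3 -c "
from chk import *
chk('w15.png')"
```

```text
red [252 111  39  24 342] [584.3 -11.7 150.2] bar deg -101.59298326430479
[519.8 -12.  327.2] [-3.141e+00  2.000e-03  2.450e-01]
knob 496 [507.  -24.3 152.3] [533.7   2.8 161. ]
bar 342 [584.3 -11.7] 78.40701673569524
plate 10075 [-0.000000e+00  1.100000e-03  1.122584e+02]
plate circle ((520.0648803710938, -10.50561809539795), 99.91126251220703)
```

View pics/w15.png

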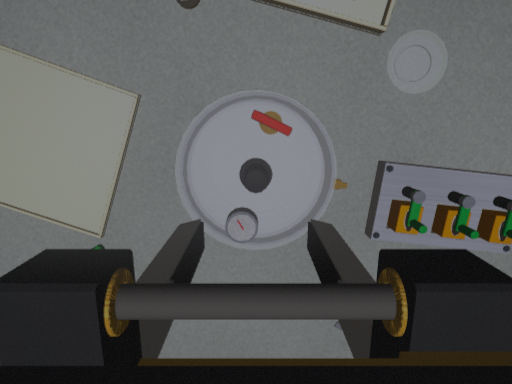

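The lid is seated level (top z=112.3, same centre as at the start) with the tap still open, and the levers are shut over the blocks. Now I'll close the tap.

Call:
jog_arm --claw 0.03 --plan '[0.03,0,0,0,0,8,0.0645,-0.001,0,0,0,16,0.0645,-0.001,0,0,0,24,0.0645,-0.001,0,0,0,32,0.0645,-0.001,-0.02,0,0,40,0.0645,-0.001,-0.04,0,0,48,0.0645,-0.001,-0.07,0,0,56,0.0645,-0.001,-0.11,0,0,64,0.0645,-0.001,-0.15,0,0,64.2,0.0645,-0.001,-0.175,0,0,64.2,0.0645,-0.001,-0.19,0,0,64.2,0.0645,-0.001,-0.198,0,0,64.2,0.0645,-0.001,-0.198,0,0,64.2]'

```text
clock: 52.05
eef_pos: [583.8, -13.0, 128.7]
eef_rot: [-3.139, 0.0, 1.366]
wrist_force: [0.0, 0.1, 0.3]
finger_gap: 29.9
finger_force: 0.0
```

Call:
jog_arm --claw 0.0 --force 25 --plan '[0,0,0,0,0,0,0,0,0,0,0,0,0,0,0,0,0,0,0,0,0,0,0,0,0,0,0,0,0,0,0,0,0,0,0,0]'

```text
clock: 52.65
eef_pos: [584.8, -13.0, 131.2]
eef_rot: [3.141, -0.0, 1.366]
wrist_force: [-1.5, -0.1, 6.2]
finger_gap: 10.0
finger_force: 25.0
```

Call:
jog_arm --plan '[0,0,0,0,0,-5,0,0,0,0,0,-10,0,0,0,0,0,-15,0,0,0,0,0,-20,0,0,0,0,0,-25,0,0,0,0,0,-30,0,0,0,0,0,-35,0,0,0,0,0,-40,0,0,0,0,0,-45,0,0,0,0,0,-50,0,0,0,0,0,-55,0,0,0,0,0,-60,0,0,0,0,0,-65,0,0,0,0,0,-70,0,0,0,0,0,-74,0,0,0,0,0,-77,0,0,0,0,0,-79,0,0,0,0,0,-80,0,0,0,0,0,-80,0,0,0,0,0,-80]'

```text
clock: 54.65
eef_pos: [585.3, -13.8, 131.2]
eef_rot: [3.14, -0.003, -0.031]
wrist_force: [2.0, -4.6, 3.4]
finger_gap: 9.8
finger_force: 25.0
```

Call:
jog_arm --claw 0.04 --plan '[0,0,0,0,0,0,0,0,0,0,0,0,0,0,0,0,0,0,0,0,0,0,0,0,0,0,0.03,0,0,0,0,0,0.08,0,0,0,0,0,0.13,0,0,0,0,0,0.18,0,0,0,-0.05,0,0.2,0,0,8,-0.064,0,0.2,0,0,16,-0.064,0,0.2,0,0,16,-0.064,0,0.2,0,0,16]'

```text
clock: 55.85
eef_pos: [520.6, -13.0, 330.5]
eef_rot: [3.142, -0.0, 0.246]
wrist_force: [0.2, 1.1, -0.2]
finger_gap: 40.1
finger_force: 0.0
```

```bash
python3 - <<'E'
from chk import *
chk('w16.png')
z0=np.load("scene0.npz"); c,im,d,P=look("scene")
for n,(u,v) in dict(drop=(260,262),dish=(174,231)).items(): print(n,z0["P"][v,u].round(),P[v,u].round())
print(manip.read_state()["wrist_force"],manip.read_state()["clock"])
E
```

```text
red [262 102  18  42 345] [584.8 -12.  150.2] bar deg 0.0
[520.9 -13.  330. ] [-3.141e+00  1.000e-03  2.460e-01]
knob 486 [507.  -24.4 152.1] [534.3   3.2 160.1]
bar 343 [585. -12.] 178.47548346089894
plate 9977 [5.000000e-04 1.400000e-03 1.122796e+02]
plate circle ((520.7440795898438, -10.510729789733887), 100.206787109375)
drop [735. 143.  48.] [736. 143.  49.]
dish [ 704. -208.    0.] [ 707. -206.    4.]
[ 0.90335792  0.29158034 -0.34941876] 55.95
```

The tap bar is at -1.5°, so it is closed. The lid is seated and level, and the bottle and dish are where they were. Handing in.

```bash
python3 -c "
from cell import manip
print(manip.sign_off())"
```

```text
the job is handed in; nothing more can be done
None
```

The job is handed in: all three blocks are home in their pockets with the levers shut, the lid is seated level on the pot and the tap is closed, at about 56 s of the 210 s allowed; `sign_off` gave no verdict, so these are my own last measurements.

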